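# Feed the sample vials and hang up the paddle

### The arm

A 6-joint arm with a two-finger parallel gripper is mounted at the origin on the work surface. World frame = base frame: x ahead of the robot, y to its left, z up, the work surface at z = 0. Lengths are in m, angles in rad, forces in N, time in s.
With the tool pointing down it reaches from about 0.25 to 0.725 m from the base axis. Payload 9.7 kg.
Tool frame: the origin (TCP) lies between the finger pads; the fingertips stand 22 mm ahead of it and the grasp point (between the pads) lies 3 mm ahead of it; z points along the fingers, y is the direction in which the jaws open and shut (so a half turn about z gives the same grasp; the last joint's range is limited). The gripper opens to 85 mm and grips with 20 to 120 N. Pads are 22 mm wide; open, the fingers measure 114 mm over their backs; the gripper's body (76 mm by 85 mm) begins 54 mm behind the grasp point. The pads swing forward as they close: fully open they stand 13 mm farther back than shut.
Start: joints at [-1.338, 0.087, 0.176, 1.66, 0, 1.571], TCP at [0.127, -0.535, 0.253] pointing down, gripper open.
Joint ranges: [-3.13, 3.13], [-0.85, 1.81], [-1.15, 1.24], [-2.2, 2.28], [-1.44, 1.52], [-3.14, 3.14]. Speed limits (rad/s): [2.22, 2.22, 2.57, 3.14, 3.14, 3.14].

### API

Orientations are given as a rotation vector (axis times angle).
In Python, from cell import bot gives the robot as it stands.
- The arm moves only by the tool step_arm, never from a script. Its argument "series" is one flat list of numbers, 7 for each row, row after row: the turn, a rotation vector about the tool's x, y, z in rad, then the shift along the tool's x, y, z in cm, then the opening, from 0 (shut) to 1 (fully open). In form: [ax, ay, az, x, y, z, claw, ax, ay, az, x, y, z, claw, ...]. A call has 1 to 10 rows; each row shifts and turns the commanded pose from where the row before left it, along the tool's axes as they then stand; what a row does not reach is not made up. A row lasts 1/10 s, in which the tool goes at most 50 mm and 8.59 degrees, less where a joint would pass 70% of its speed; a pose out of reach is approached as far as the arm can. A call with a gripper value outside its range is refused whole. The fingers move at their own pace and stop on an object; "newtons" is the grip in N (left out, the last holds). Time passes only in rows, so rows that do not move let the fingers close. It gives the time, the measured TCP pose, the force and the opening at its end, in the units of the state.
- bot.sense(): the state, without advancing time (a new reading comes with each control period).
- bot.read_camera(name): name is "scene" or "side" or "wrist"; returns a dict with "frame" (400x640x3 uint8, red, green, blue), "fx", "fy", "cx", "cy" (pixels), "distortion" ([k1, k2, p1, p2, k3] as OpenCV has them; the pictures are not rectified), "pose" (4x4, takes a point from camera to world coordinates); the wrist camera has in their place "tool_from_camera" (4x4, takes a point from camera to tool coordinates, whose origin is the TCP and whose axes are the flange's). Camera axes: x right, y down, z forward; pixel columns grow to the right and rows downward; lengths in m; the calibration is good to about 2 mm. A picture is of the moment at which its call begins: read the wrist's pose just before it. There is no depth.
- bot.hand_in(): hands the job in, once; it reports no verdict.
Trained networks look in a picture, given as the dict that the camera call returned (one of the last four; its "shot" number tells which), for a name from the list of things; names that differ only in an ending like _2 or _b are one class to them, and where a whole thing is asked for, a point or a joint stands for the part that bears it (a point fixed in the world has none). Each returns a list of dicts, best first, with "score" (0 to 1); they miss things now and then, are a little off and sometimes report something else, mostly with a low value. They report only what shows in the picture. A call takes as long as a camera call. They do not tell look-alikes from the thing itself.
- bot.cut_out(thing, picture): "region" (400x640 bool, what is visible of it) and "extent" ([left, top, width, height] in pixels, round what is visible of it).
The state is a dict: "clock": time; "joint_positions": joint angles; "qd": joint speeds; "joint_efforts": joint torques, N m; "tool_pos": TCP position; "tool_rot": TCP orientation; "force": force on the tool from outside, world axes, zero at the start; "ft_torque": the same for the moment, N m; "grip_width": opening from 0.0 (shut) to 1.0 (fully open).
Only numpy, scipy, OpenCV 4.12 (cv2) and the standard library are available. Lean on these libraries where they do the work, as an engineer would, in place of code of your own. Each camera call takes 0.05 s, during which the arm holds its last target. There are 200 camera calls.

### The job

Lay each amber sample vial that is on the bench crosswise in the open entry end of its own lane of the aluminium feed tray, then, holding the paddle by its handle, roll the vials gently along the lanes until each one drops into its seat under the clear roof; past the entry end only the paddle may move them. When all the vials are home, hang the paddle by its handle on the hook of the stand, and leave the white-capped glass jar where it stands.

Things in the scene. Friction and masses are not known exactly. Their poses are not given: they have to be found in the camera images.
- vial0_center (a point): centre of a capped amber glass vial (plain round cylinder all along, 34 mm diameter, 60 mm long, 50 to 85 g, white cap at +x), lying on the bench at the start; x is the vial's axis; it rolls freely but soon comes to rest. Three or four of four like vials are present.
- vial1_center (a point): centre of a capped amber glass vial (plain round cylinder all along, 34 mm diameter, 60 mm long, 50 to 85 g, white cap at +x), lying on the bench at the start; x is the vial's axis; it rolls freely but soon comes to rest. Three or four of four like vials are present.
- vial2_center (a point): centre of a capped amber glass vial (plain round cylinder all along, 34 mm diameter, 60 mm long, 50 to 85 g, white cap at +x), lying on the bench at the start; x is the vial's axis; it rolls freely but soon comes to rest. Three or four of four like vials are present.
- vial3_center (a point): centre of a capped amber glass vial (plain round cylinder all along, 34 mm diameter, 60 mm long, 50 to 85 g, white cap at +x), lying on the bench at the start; x is the vial's axis; it rolls freely but soon comes to rest. Three or four of four like vials are present.
- tray: fixed feed tray, origin at the centre of its underside on the bench, +x = rolling direction, z up; body x -156 to +150, 288 wide (mm). Four straight lanes along x, centre lines at y = -105, -35, +35, +105, each 66 wide between ribs 4 thick whose tops are 30 above the bench; lane floor 18 above the bench, a vial on it has its centre 35 above the bench.
- tray_entry (a point): on the floor of the lane at y = +35 mm, in the entry end, at tray x = -105 mm, 18 mm above the bench; same axes as the tray. The entry end is open above and runs from a lip (top 22 mm above the bench, tray x -156 to -150 mm) to about tray x = -45 mm, alike in all four lanes. Vials lie across the lane (vial axis along tray y).
- tray_seat (a point): floor of the seat of the lane at y = +35 mm, at tray x = 125 mm, 14 mm above the bench; tray axes. At tray x = 110 the floor steps down 4 mm into the seat, which ends at the wall at x = 142; a seated vial's centre is at x = 121 to 125, 31 above the bench; one fits a seat. A clear flat roof covers x 90 to 146 over all lanes, underside 78, top 82 above the bench, open towards -x.
- paddle: paddle, 175 to 290 g, standing upright on the bench at the start; origin at the centre of its underside; x towards its blade, z up. A steel beam along x (24 to 36 mm above the underside, 12 wide, x -71 to +101) joins the blade in front to a rubber foot at the rear (x -72 to -60, 54 wide, down to the underside). It balances at about x = +10 mm.
- paddle_bar (a point): centre of the paddle's handle bar, 99 mm above the paddle's underside, paddle axes: straight grey bar 12 x 12 mm along x, 130 mm long. Below it is an open D, 110 mm long (x -55 to +55) and 57 mm high, between steel uprights at x = -60 and +60 mm.
- paddle_blade (a point): centre of the front face of the paddle's flat upright white blade, at paddle x = +109 mm, 21 mm above the underside, paddle axes; blade 54 mm wide (y), 42 mm high from the underside, 8 mm thick.
- hook_seat (a point): point on top of the hook's level round arm (10 mm thick, along this point's x), 165 mm above the bench, z up. A fixed upright post, 10 mm thick, no taller than the arm, stands 60 mm from here at +x, on a 130 x 110 mm base plate 12 mm thick. The arm's other end, 40 mm from here at -x, turns up to a tip 187 mm above the bench, 53 mm from here. A bar hangs across the arm, along y.
- jar: bystander: clear screw-top jar, 64 mm across, 85 mm high; origin under its centre
Mind the look-alikes: they are no part of the job. What is shaped like the part that bears vial1_center but pink is not meant.

How it is judged:
On the way, in this order (a step that is already met when the one before it is completed fails the run):
1. every vial lies in a seat under the roof (x of vial0_center in the frame of tray between 0.116 and 0.132 m and y of vial0_center in the frame of tray between -0.13 and 0.13 m and z of vial0_center in the frame of tray between 0.026 and 0.0335 m and x of vial1_center in the frame of tray between 0.116 and 0.132 m and y of vial1_center in the frame of tray between -0.13 and 0.13 m and z of vial1_center in the frame of tray between 0.026 and 0.0335 m and x of vial2_center in the frame of tray between 0.116 and 0.132 m and y of vial2_center in the frame of tray between -0.13 and 0.13 m and z of vial2_center in the frame of tray between 0.026 and 0.0335 m and x of vial3_center in the frame of tray between 0.116 and 0.132 m and y of vial3_center in the frame of tray between -0.13 and 0.13 m and z of vial3_center in the frame of tray between 0.026 and 0.0335 m), for 0.2 s.
2. the paddle hangs by its handle on the hook (z of paddle_bar in the frame of hook_seat between -0.035 and 0.04 m and x of paddle_bar in the frame of hook_seat between -0.045 and 0.06 m and y of paddle_bar in the frame of hook_seat between -0.065 and 0.065 m and contact force between paddle and hook above 0.5 N and contact force between paddle and table below 0.1 N and contact force between paddle and the fingers below 0.1 N), for 0.2 s.
At the end, for the whole second after the job is handed in: every vial present lies in a seat (centre at tray x 116 to 132 mm, 26 to 33.5 mm above the bench); the paddle hangs by its bar on the arm of the hook (bar centre within 65 mm of the seat point across the arm), off the bench, released; vials at rest, paddle at most swinging (under 0.3 m/s) (all of step 1 and all of step 2 and linear speed of each of vial0, vial1, vial2, vial3 below 0.03 m/s and linear speed of paddle below 0.3 m/s); the robot touches nothing.
It fails at once if a vial is touched by the gripper when it is already past the entry end of its lane (more than 110 mm from the entry lip): beyond that only the paddle may move it ((x of vial0_center in the frame of tray between -0.04 and 0.15 m and y of vial0_center in the frame of tray between -0.142 and 0.142 m and z of vial0_center in the frame of tray below 0.045 m and contact force between vial0 and the fingers above 0.5 N) or (x of vial1_center in the frame of tray between -0.04 and 0.15 m and y of vial1_center in the frame of tray between -0.142 and 0.142 m and z of vial1_center in the frame of tray below 0.045 m and contact force between vial1 and the fingers above 0.5 N) or (x of vial2_center in the frame of tray between -0.04 and 0.15 m and y of vial2_center in the frame of tray between -0.142 and 0.142 m and z of vial2_center in the frame of tray below 0.045 m and contact force between vial2 and the fingers above 0.5 N) or (x of vial3_center in the frame of tray between -0.04 and 0.15 m and y of vial3_center in the frame of tray between -0.142 and 0.142 m and z of vial3_center in the frame of tray below 0.045 m and contact force between vial3 and the fingers above 0.5 N)).
It fails at once if a vial runs faster than 0.45 m/s along its lane ((x of vial0_center in the frame of tray between -0.04 and 0.15 m and y of vial0_center in the frame of tray between -0.142 and 0.142 m and z of vial0_center in the frame of tray below 0.045 m and linear speed of vial0 above 0.45 m/s) or (x of vial1_center in the frame of tray between -0.04 and 0.15 m and y of vial1_center in the frame of tray between -0.142 and 0.142 m and z of vial1_center in the frame of tray below 0.045 m and linear speed of vial1 above 0.45 m/s) or (x of vial2_center in the frame of tray between -0.04 and 0.15 m and y of vial2_center in the frame of tray between -0.142 and 0.142 m and z of vial2_center in the frame of tray below 0.045 m and linear speed of vial2 above 0.45 m/s) or (x of vial3_center in the frame of tray between -0.04 and 0.15 m and y of vial3_center in the frame of tray between -0.142 and 0.142 m and z of vial3_center in the frame of tray below 0.045 m and linear speed of vial3 above 0.45 m/s)).
It fails at once if the glass jar is shifted by more than 40 mm (distance of jar from where it was at the start of the episode above 0.04 m).
Of vial0, vial1, vial2, vial3 only 3 to 4 are there at a start; the rules pass over those that are not, and their reading is None.
At some moment in a run one of paddle may be knocked a few centimetres aside while the robot is not near it.
Once in a run the grip may slacken for a moment while it holds something.
It also fails if it takes over 210 s, if anything falls off the work surface, if the arm or the gripper's body presses on something with over 40 N, if the wrist force passes 120 N, or if a joint passes its speed limit or range.

## Working session

There is one attempt and no reset: what is moved stays moved. The work goes in short steps, Python scripts to look and compute and a tool call to move; the robot and the scene stay as the last step left them, time stands still between calls to the robot, and variables do not carry over. Pictures are saved under pics/ and viewed, about 12 in all and at most 16, crops included, and the job is handed in when it is done.

Besides the shell and the picture viewer there is one more tool, called after "Call:" as a command line: name --argument value ..., lists and objects as JSON in quotes. step_arm: Moves the arm, as the interface text tells. Its arguments: {"type":"object","properties":{"series":{"type":"array"},"newtons":{"type":"number"}},"required":["series"]}

```bash
ls; mkdir -p pics; cat > h.py <<'E'
import numpy as np,cv2,json
from scipy.spatial.transform import Rotation as R
from cell import bot
def tcp():
    s=bot.sense(); T=np.eye(4); T[:3,:3]=R.from_rotvec(s['tool_rot']).as_matrix(); T[:3,3]=s['tool_pos']; return T
def cam(n):
    T=tcp(); c=bot.read_camera(n)
    c['P']=T@np.array(c['tool_from_camera']) if n=='wrist' else np.array(c['pose'])
    c['K']=np.array([[c['fx'],0,c['cx']],[0,c['fy'],c['cy']],[0,0,1]]); c['D']=np.array(c['distortion'],float); return c
def ray(c,uv):
    p=cv2.undistortPoints(np.array(uv,float).reshape(-1,1,2),c['K'],c['D']).reshape(-1,2)
    d=np.c_[p,np.ones(len(p))]@c['P'][:3,:3].T; return c['P'][:3,3],d
def at_z(c,uv,z):
    o,d=ray(c,uv); return o+d*((z-o[2])/d[:,2])[:,None]
def proj(c,X):
    T=np.linalg.inv(c['P']); r,_=cv2.Rodrigues(T[:3,:3])
    return cv2.projectPoints(np.array(X,float).reshape(-1,1,3),r,T[:3,3],c['K'],c['D'])[0].reshape(-1,2)
def tri(obs): # [(c,uv)]
    A=np.zeros((3,3));b=np.zeros(3)
    for c,uv in obs:
        o,d=ray(c,[uv]);d=d[0]/np.linalg.norm(d[0]);M=np.eye(3)-np.outer(d,d);A+=M;b+=M@o
    return np.linalg.solve(A,b)
def save(c,n): cv2.imwrite(f'pics/{n}.png',c['frame'][:,:,::-1])
E
cat > a.py <<'E'
from h import *
np.set_printoptions(precision=3,suppress=True)
print(bot.sense())
for n in('scene','side','wrist'):
    c=cam(n);save(c,n+'0');print(n,c['P'].round(3).tolist(),c['fx'])
    for t in('vial0_center','tray','paddle','hook_seat','jar','paddle_bar','paddle_blade'):
        try:
            for d in bot.cut_out(t,c): print(n,t,round(d['score'],2),d['extent'], np.argwhere(d['region']).mean(0)[::-1].round(1), np.median(c['frame'][d['region']],axis=0))
        except Exception as e: print(t,e)
im=[cv2.imread(f'pics/{n}0.png') for n in('scene','side')]
E
python3 a.py
```

```text
pics
{'clock': 0.0, 'joint_positions': array([-1.338,  0.087,  0.175,  1.66 ,  0.   ,  1.571]), 'qd': array([ 0.   , -0.001,  0.002,  0.001,  0.001, -0.   ]), 'joint_efforts': array([ -0.   , -52.039,  46.48 ,   0.017,   0.   ,   0.   ]), 'tool_pos': array([ 0.127, -0.535,  0.253]), 'tool_rot': array([-3.119, -0.365,  0.   ]), 'force': array([-0.347, -0.439,  0.786]), 'ft_torque': array([ 0.03 ,  0.038, -0.005]), 'grip_width': 1.0002306802146321}
scene [[0.852, 0.337, -0.401, 1.101], [0.524, -0.557, 0.644, -1.072], [-0.006, -0.759, -0.651, 1.118], [0.0, 0.0, 0.0, 1.0]] 514.0697591290144
scene vial0_center 0.65 [381.3, 172.9, 12.4, 19.8] [387.6 182.6] [127.   71.5  38.5]
scene tray 0.63 [260.5, 184.6, 131.9, 101.3] [327.4 232.9] [171. 162. 147.]
scene tray 0.27 [238.0, 274.6, 21.7, 24.7] [247.  286.1] [125.  68.  35.]
scene paddle 0.86 [308.4, 128.9, 45.7, 45.9] [329.8 150.8] [108. 106. 104.]
scene hook_seat 0.8 [369.7, 117.0, 38.4, 58.9] [390.3 155.4] [158. 161. 156.]
scene jar 0.63 [249.2, 205.8, 24.7, 33.1] [259.7 218.5] [185.  180.5 165. ]
scene paddle_bar 0.62 [307.8, 133.8, 44.5
[... 493 characters left out ...]
. 138. 111.]
side vial0_center 0.5 [265.8, 286.8, 17.2, 20.3] [272.  294.6] [188.  89.  17.]
side tray 0.61 [245.9, 176.0, 100.0, 89.4] [300.5 220.5] [165. 161. 157.]
side paddle 0.71 [336.4, 274.3, 44.8, 68.1] [357.2 304.7] [151. 145. 136.]
side hook_seat 0.7 [256.7, 294.0, 56.8, 75.1] [284.2 337.4] [180. 188. 184.]
side jar 0.76 [345.0, 184.7, 20.3, 29.5] [354.9 199. ] [176.5 177.5 159. ]
side paddle_bar 0.71 [339.6, 269.8, 36.9, 70.9] [357.8 303.4] [153.  147.  143.5]
side paddle_blade 0.87 [339.4, 274.1, 39.6, 62.8] [357.7 304.3] [153. 147. 144.]
wrist [[0.23, -0.932, -0.281, 0.198], [-0.973, -0.22, -0.066, -0.517], [-0.001, 0.289, -0.957, 0.374], [0.0, 0.0, 0.0, 1.0]] 345.26014310799184
```

```bash
python3 -c "
import cv2
a=cv2.imread('pics/scene0.png')[90:340,190:440];b=cv2.imread('pics/side0.png')[140:390,200:450]
a,b=[cv2.resize(x,(800,800),interpolation=cv2.INTER_CUBIC)  for x in(a,b)]
cv2.imwrite('pics/s1.png',cv2.resize(a,(600,600)));cv2.imwrite('pics/s2.png',cv2.resize(b,(600,600)))
"
```

```text
(no output)
```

View pics/s1.png

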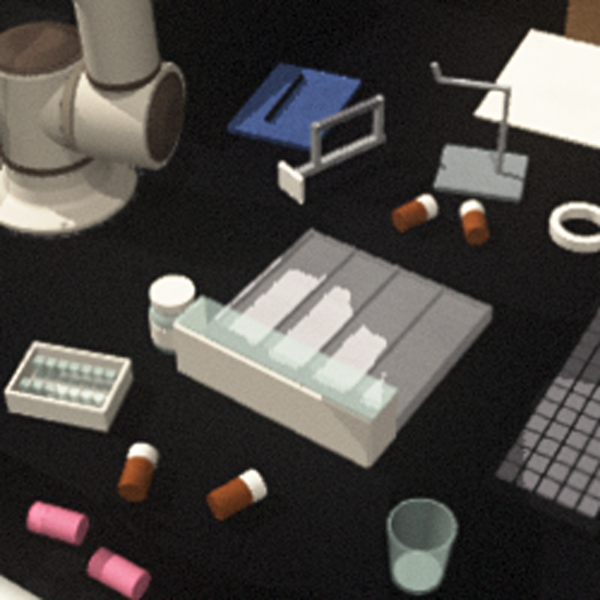

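View pics/s2.png

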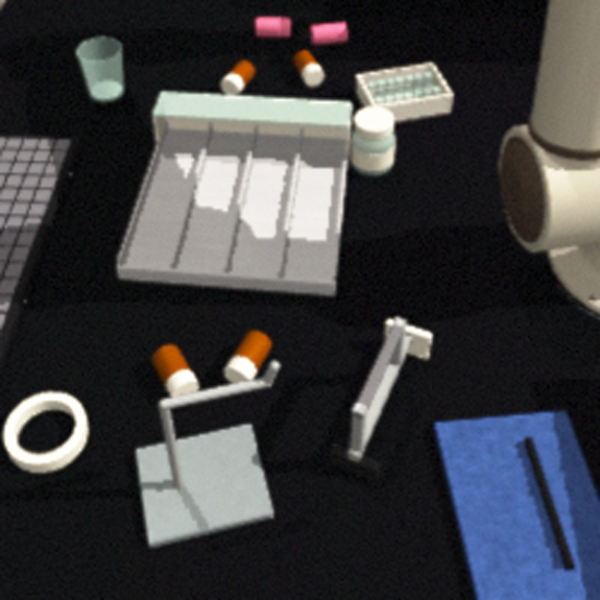

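The tray's roof faces -y. There are four amber vials: two between the tray and the hook, two beyond the roof. The pink ones are decoys, the jar stands at the tray's roof corner, and the paddle is near the hook.

```bash
cat > b.py <<'E'
from h import *
from scipy.optimize import least_squares
np.set_printoptions(precision=4,suppress=True)
S=cam('scene');Z=cam('side')
f=lambda p:np.array(p,float)/2.4+[190,90]
g=lambda p:np.array(p,float)/2.4+[200,140]
def amber(c,y0=0):
    h=cv2.cvtColor(c['frame'],cv2.COLOR_RGB2HSV); m=((h[...,0]<18)&(h[...,1]>130)&(h[...,2]>60)).astype(np.uint8)
    n,l,s,ce=cv2.connectedComponentsWithStats(m)
    for i in range(1,n):
        if s[i,4]>20: print(c['shot'],s[i],ce[i], at_z(c,[ce[i]],.02)[0])
amber(S);amber(Z)
for a,b in zip([(415,213),(474,222),(139,472),(237,494)],[(248,357),(176,370),(308,68),(238,77)]):
    print('vial',tri([(S,f(a)),(Z,g(b))]),at_z(S,[f(a)],.017)[0],at_z(Z,[g(b)],.017)[0])
for n,a,b in [('barfront',(316,125),(400,322)),('barrear',(380,100),(359,409)),('blade',(291,182),(422,343)),('hookpost',(508,89),(166,405)),('hookbend',(440,79),(262,384)),('hooktip',(435,66),(275,367)),('jarcap',(172,290),(374,122)),('roofR',(396,410),(158,95)),('roofL',(203,299),(352,102)),('entR',(492,312),(119,275)),('entL',(312,231),(334,290))]:
    print(n,tri([(S,f(a)),(Z,g(b))]))
E
python3 b.py
```

```text
4 [  0   0  25  71 980] [10.5051 34.248 ] [-1.949   0.3697  0.02  ]
4 [ 12   0  29  46 700] [26.6229 20.2214] [-2.0623  0.5585  0.02  ]
4 [ 34   0  25  38 573] [46.0262 17.4572] [-1.9664  0.6441  0.02  ]
4 [ 54   0  23  38 535] [65.1533 17.6056] [-1.8295  0.6958  0.02  ]
4 [ 72   0  20  31 387] [82.0543 13.4677] [-1.7796  0.7912  0.02  ]
4 [ 90   0  17  23 270] [98.3444  9.8296] [-1.7271  0.8811  0.02  ]
4 [107   0  15  17 181] [113.895    6.9448] [-1.6687  0.9614  0.02  ]
4 [123   0  13  11 106] [128.6698   4.2358] [-1.6136  1.0387  0.02  ]
4 [138   0  11   7  52] [142.7885   2.1346] [-1.5541  1.1073  0.02  ]
4 [ 383    0  148   91 9773] [456.7395  35.0453] [0.3595 1.5895 0.02  ]
4 [248  41  17  16 135] [255.4741  48.6741] [-0.461   0.8689  0.02  ]
4 [  0  42  11  36 202] [ 3.099  62.9109] [-1.5967  0.1092  0.02  ]
4 [167  80  30  24 150] [180.6333  91.8   ] [-0.4779  0.3349  0.02  ]
4 [428  85  11   9  38] [432.7368  89.2105] [0.474  0.9312 0.02  ]
4 [428  88  73  32 750] [469.0653 103.4933] [0.6544 0.8969 0.02  ]
4 [101 133  20  17 179] [108.676 140.257] [-0.4593 -0.0985  0.02  ]

[... 1148 characters left out ...]
49] [270.2148 289.8456] [0.5947 0.2088 0.02  ]
vial [0.5028 0.1989 0.0172] [0.5037 0.1994 0.017 ] [0.502  0.1983 0.017 ]
vial [0.5851 0.2224 0.0187] [0.5856 0.2248 0.017 ] [0.5843 0.2207 0.017 ]
vial [ 0.4544 -0.3914  0.0154] [ 0.4556 -0.3924  0.017 ] [ 0.4541 -0.3894  0.017 ]
vial [ 0.5692 -0.3597  0.0168] [ 0.5698 -0.3598  0.017 ] [ 0.5688 -0.3597  0.017 ]
barfront [0.3307 0.2082 0.104 ]
barrear [0.3762 0.3185 0.1013]
blade [0.303  0.1715 0.0162]
hookpost [0.5604 0.3611 0.1589]
hookbend [0.4686 0.3328 0.16  ]
hooktip [0.4582 0.3291 0.1813]
jarcap [ 0.3497 -0.1719  0.0801]
roofR [ 0.6799 -0.2121  0.0852]
roofL [ 0.3928 -0.1823  0.1003]
entR [0.6837 0.0727 0.0097]
entL [0.4001 0.0886 0.0158]
```

Call:
step_arm --series '[0,0,0,3.4,-1.6,-0.8,1,0,0,0,3.4,-1.6,-0.8,1,0,0,0,3.4,-1.6,-0.8,1,0,0,0,3.4,-1.6,-0.8,1,0,0,0,3.4,-1.6,-0.8,1,0,0,0,3.4,-1.6,-0.8,1,0,0,0,3.4,-1.6,-0.8,1,0,0,0,3.4,-1.6,-0.8,1,0,0,0,3.4,-1.6,-0.8,1,0,0,0,3.4,-1.6,-0.8,1]'

```text
clock: 2.3
tool_pos: [0.4218, -0.2999, 0.3338]
tool_rot: [3.12, 0.365, 0.0]
force: [-0.2, -1.3, 0.0]
grip_width: 0.999
```

Call:
step_arm --series '[0,0,0,0,0,0,1,0,0,0,0,0,0,1,0,0,0,0,0,0,1]'

```text
clock: 2.6
tool_pos: [0.4203, -0.3015, 0.3331]
tool_rot: [-3.12, -0.364, 0.001]
force: [0.0, -0.6, -0.3]
grip_width: 0.997
```

```bash
cat > look.py <<'E'
from h import *
import sys
np.set_printoptions(precision=4,suppress=True)
def vials(c,z=.017,amin=60,pr=True):
    """amber body blobs + white cap -> vial centre,axis angle at height z. Body axis from min-area rect in metric plane"""
    h=cv2.cvtColor(c['frame'],cv2.COLOR_RGB2HSV); m=((h[...,0]<18)&(h[...,1]>120)&(h[...,2]>45)).astype(np.uint8)
    n,l,s,ce=cv2.connectedComponentsWithStats(m); out=[]
    for i in range(1,n):
        if s[i,4]<amin: continue
        p=at_z(c,[ce[i]],z)[0]
        if np.hypot(*p[:2])<.2 or np.hypot(*p[:2])>.85: continue
        out.append((ce[i],s[i,4],p))
        if pr: print('amber',ce[i],s[i,:],p)
    return out
if __name__=='__main__':
    s=bot.sense();print(s['clock'],s['tool_pos'],s['tool_rot'],s['joint_positions'],s['force'])
    c=cam('wrist');save(c,sys.argv[1]);np.save('pics/'+sys.argv[1]+'_P.npy',c['P']);vials(c)
E
python3 look.py w1; python3 -c "
import sys;sys.path.insert(0,'.')
from h import *
c=bot.read_camera('wrist');print(c['fx'],c['fy'],c['cx'],c['cy'],c['distortion'],np.array(c['tool_from_camera']).round(4).tolist())"
```

```text
2.6 [ 0.4203 -0.3015  0.3331] [-3.1204 -0.3641  0.0006] [-0.6221  0.0543  0.2995  1.8162 -0.0003  2.2872] [ 0.0136 -0.5797 -0.3326]
amber [407.6514  49.3325] [ 384   25   46   47 1179] [ 0.5658 -0.3723  0.017 ]
amber [408.2713 142.8929] [389 127  38  33 962] [ 0.4596 -0.4056  0.017 ]
345.26014310799184 345.26014310799184 319.75988487417413 198.25599013531502 [-0.05682655  0.          0.          0.          0.        ] [[-0.001, -0.9574, -0.2889, 0.073], [1.0, -0.0007, -0.0012, -0.0012], [0.0009, -0.2889, 0.9574, -0.1206], [0.0, 0.0, 0.0, 1.0]]
```

View pics/w1.png

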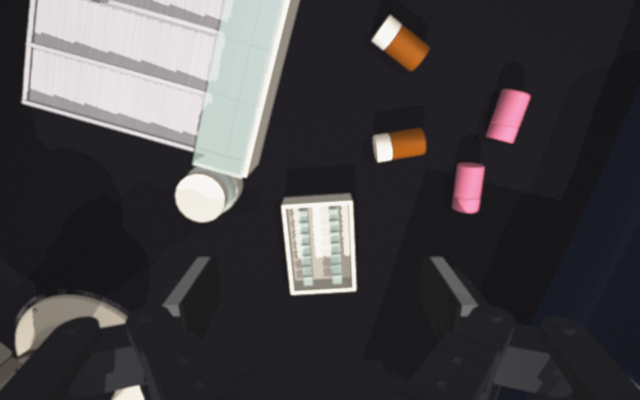

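Amber vials show at (400,145) and (400,44). The pinks, the jar (203,195) and the tray's roof are also in view.

```bash
cat > vp.py <<'E'
from look import *
def vpose(c,z=.017):
    out=[]
    for d in bot.cut_out('vial0_center',c):
        m=d['region']
        if m.sum()<150: continue
        col=np.median(c['frame'][m],axis=0)
        pts=np.argwhere(m)[:,::-1]
        P=at_z(c,pts.astype(float),z)[:,:2].astype(np.float32)
        (cx,cy),(w,h),a=cv2.minAreaRect(P)
        ax=a if w>h else a+90
        amber=(col[0]>col[2]*1.8)
        out.append((cx,cy,ax,max(w,h),min(w,h)))
        print('vial' if amber else 'other',round(d['score'],2),pts.mean(0).round(0),'xy %.4f %.4f axis %.1f size %.3f %.3f'%(cx,cy,(ax+90)%180-90,max(w,h),min(w,h)),col)
    return out
def rows(pos,phi,n=None,turn_first=True):
    """print tool-frame move to tcp pos with tool-y yaw phi(deg), tool down"""
    T=tcp(); pos=np.array(pos)
    ty=np.array([np.cos(np.radians(phi)),np.sin(np.radians(phi)),0]);tz=np.array([0,0,-1.]);tx=np.cross(ty,tz)
    G=np.c_[tx,ty,tz]; rv=R.from_matrix(T[:3,:3].T@G).as_rotvec()
    d=pos-T[:3,3]; print('turn(tool)',rv.round(4),'shift before-turn axes cm',(T[:3,:3].T@d*100).round(2),'after-turn axes',(G.T@d*100).round(2),'dist',np.linalg.norm(d).round(3))
E
python3 - <<'E'
from vp import *
c=cam('wrist');vpose(c)
rows([.455,-.395,.10],0)
E
```

```text
turn(tool) [-0.0001  0.0001 -1.3395] shift before-turn axes cm [ 1.26  9.88 23.32] after-turn axes [-9.33  3.49 23.32] dist 0.254
```

```bash
cat >> vp.py <<'E'
def vfg(c,z=.017,amin=150):
    out=[]; v=c['frame'].max(2); n,l,s,ce=cv2.connectedComponentsWithStats((v>75).astype(np.uint8))
    for uv,a,p in vials(c,z,amin,False):
        k=l[int(uv[1]),int(uv[0])]
        if k==0 or s[k,4]>12*a: print('merged',uv,p); continue
        pts=np.argwhere(l==k)[:,::-1]; P=at_z(c,pts.astype(float),z)[:,:2].astype(np.float32)
        (cx,cy),(w,h),r=cv2.minAreaRect(P); ax=r if w>h else r+90
        print('V',uv.round(0),'xy %.4f %.4f axis %.1f size %.3f %.3f'%(cx,cy,(ax+90)%180-90,max(w,h),min(w,h)))
        out.append((cx,cy,(ax+90)%180-90))
    return out
E
python3 - <<'E'
from vp import *
c=cam('wrist');vfg(c)
for z in(.017,.034): print(at_z(c,[(399.5,145.5),(400,44)],z))
E
```

```text
V [407.  49.] xy 0.5692 -0.3626 axis 67.4 size 0.065 0.037
V [408. 143.] xy 0.4546 -0.3953 axis -67.2 size 0.068 0.037
[[ 0.4536 -0.3959  0.017 ]
 [ 0.5692 -0.3622  0.017 ]]
[[ 0.4551 -0.3916  0.034 ]
 [ 0.5661 -0.3591  0.034 ]]
```

Call:
step_arm --series '[0,0,-0.14,0,0,1.5,1,0,0,-0.14,0,0,1.5,1,0,0,-0.14,0,0,1.5,1,0,0,-0.14,0,0,1.5,1,0,0,-0.14,0,0,1.5,1,0,0,-0.14,0,0,1.5,1,0,0,-0.14,0,0,1.5,1,0,0,-0.14,0,0,1.5,1,0,0,-0.14,0,0,1.5,1,0,0,-0.14,0,0,1.5,1]'

```text
clock: 3.85
tool_pos: [0.4204, -0.3013, 0.1827]
tool_rot: [2.146, 2.295, -0.0]
force: [-0.4, 0.3, 0.4]
grip_width: 1.0
```

Call:
step_arm --series '[0,0,-0.14,0,0,1.5,1,0,0,-0.14,0,0,1.5,1,0,0,-0.06,0,0,0,1,0,0,0,0,0,0,1,0,0,0,0,0,0,1]'

```text
clock: 4.35
tool_pos: [0.4207, -0.3013, 0.1536]
tool_rot: [1.736, 2.618, -0.0]
force: [-0.1, -0.1, 0.1]
grip_width: 0.996
```

```bash
python3 - <<'E'
from vp import *
print(tcp()); rows([.4546,-.3945,.10],23)
c=cam('wrist');save(c,'w2');vfg(c)
E
```

```text
[[-0.3889  0.9213  0.0004  0.4207]
 [ 0.9213  0.3889 -0.0003 -0.3013]
 [-0.0004  0.0002 -1.      0.1536]
 [ 0.      0.      0.      1.    ]]
turn(tool) [ 0.0002  0.0004 -0.002 ] shift before-turn axes cm [-9.9  -0.5   5.36] after-turn axes [-9.9  -0.52  5.36] dist 0.113
V [315. 323.] xy 0.4554 -0.3962 axis -67.1 size 0.082 0.035
V [425. 333.] xy 0.5578 -0.3843 axis -39.4 size 0.042 0.017
```

Call:
step_arm --series '[0,0,0,-3.3,-0.2,1.5,0.8,0,0,0,-3.3,-0.2,1.5,0.8,0,0,0,-3.4,-0.1,1.5,0.8,0,0,0,0,0,2,0.8,0,0,0,0,0,2,0.8,0,0,0,0,0,2,0.8,0,0,0,0,0,2,0.8,0,0,0,0,0,0.3,0.8,0,0,0,0,0,0,0.8]'

```text
clock: 5.3
tool_pos: [0.4552, -0.395, 0.0253]
tool_rot: [-1.734, -2.619, -0.0]
force: [0.1, 0.7, 0.3]
grip_width: 0.798
```

Call:
step_arm --series '[0,0,0,0,0,0,0.3,0,0,0,0,0,0,0.3,0,0,0,0,0,0,0.2,0,0,0,0,0,0,0.2,0,0,0,0,0,0,0.2,0,0,0,0,0,0,0.2]' --newtons 40

```text
clock: 5.9
tool_pos: [0.4557, -0.3955, 0.0268]
tool_rot: [1.732, 2.619, -0.001]
force: [-1.7, -0.1, 5.7]
grip_width: 0.38
```

Call:
step_arm --series '[0,0,0,0,0,-2,0.2,0,0,-0.14,0,0,-2.5,0.2,0,0,-0.14,0,0,-2.5,0.2,0,0,-0.14,0,0,-2.5,0.2,0,0,-0.14,0,0,-2.5,0.2,0,0,-0.14,0,0,-2.5,0.2,0,0,-0.14,0,0,-2.5,0.2,0,0,-0.14,0,0,-2.5,0.2,0,0,-0.14,0,0,-2.5,0.2]'

```text
clock: 6.8
tool_pos: [0.4553, -0.3949, 0.2467]
tool_rot: [0.068, 3.14, -0.0]
force: [0.1, -1.4, 0.1]
grip_width: 0.383
```

Call:
step_arm --series '[0,0,0,-0.5,4,0,0.2,0,0,0,-0.5,4,0,0.2,0,0,0,-0.5,4,0,0.2,0,0,0,-0.5,4,0,0.2,0,0,0,-0.5,4,0,0.2,0,0,0,-0.5,4,0,0.2,0,0,0,-0.5,4,0,0.2,0,0,0,-0.5,4,0,0.2,0,0,0,-0.5,4,0,0.2,0,0,0,0,0,0,0.2]'

```text
clock: 7.8
tool_pos: [0.5182, -0.0338, 0.2456]
tool_rot: [0.07, 3.14, 0.002]
force: [-0.6, -1.3, -0.7]
grip_width: 0.384
```

Call:
step_arm --series '[0,0,0,0,0,0,0.2,0,0,0,0,0,0,0.2]'

```text
clock: 8.0
tool_pos: [0.5178, -0.0382, 0.2455]
tool_rot: [0.077, 3.14, -0.0]
force: [0.8, -0.5, -0.5]
grip_width: 0.383
```

```bash
python3 look.py w3
```

```text
8.0 [ 0.5178 -0.0382  0.2455] [ 0.0772  3.1404 -0.0004] [-0.0736  0.0098  0.0806  1.6413 -0.0002 -0.0244] [ 0.8365 -0.4764 -0.5456]
amber [537.6342 141.4073] [ 509  120   58   44 1807] [0.4986 0.1889 0.017 ]
amber [549.479  224.1693] [ 523  202   54   46 1524] [0.5912 0.2147 0.017 ]
amber [ 21.2549 225.1148] [   0  208   49   40 1185] [ 0.5632 -0.3786  0.017 ]
amber [319.5663 308.9593] [ 279  255   82  106 7005] [ 0.684  -0.0456  0.017 ]
```

View pics/w3.png

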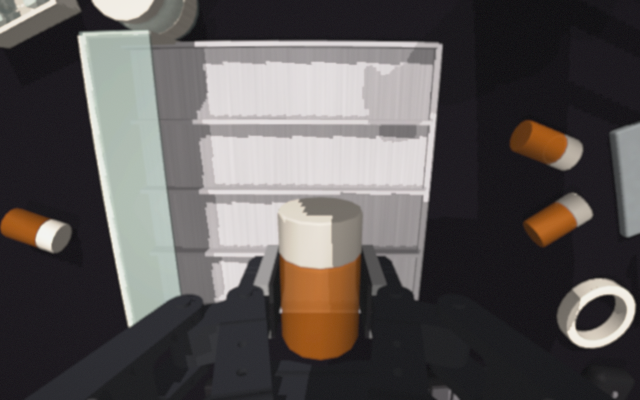

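```bash
cat > tr.py <<'E'
from vp import *
from scipy.optimize import least_squares
c=cam('wrist'); g=cv2.cvtColor(c['frame'],cv2.COLOR_RGB2GRAY)
# refine rib lines: brightest row near guess along columns
ob=[]
for y,v0 in((-70,122),(0,191),(70,253)):
    for u in range(210,426,12):
        if y==70 and 255<u<395: continue
        col=g[v0-6:v0+7,u].astype(float); k=col.argmax(); ob.append((u,v0-6+k,.030,1,y/1000))
    print(y,[o[1] for o in ob if o[4]==y/1000])
for v in list(range(60,110,8))+list(range(130,180,8))+list(range(205,245,8)):
    row=g[v,405:460].astype(float); d=np.diff(row); k=d.argmin(); ob.append((405+k+.5,v,.022,0,-.156))
print([o[0] for o in ob if o[3]==0])
P=np.array([at_z(c,[(o[0],o[1])],o[2])[0][:2] for o in ob])
def res(p):
    r=[]
    for q,o in zip(P,ob):
        d=q-p[:2]; r.append((np.cos(p[2])*d[0]+np.sin(p[2])*d[1] if o[3]==0 else -np.sin(p[2])*d[0]+np.cos(p[2])*d[1])-o[4])
    return np.array(r)
s=least_squares(res,[.54,-.06,-1.62],loss='soft_l1',f_scale=.002); print(s.x,np.degrees(s.x[2]),(res(s.x)*1000).round(1))
p=s.x; ex=np.array([np.cos(p[2]),np.sin(p[2])]); ey=np.array([-ex[1],ex[0]])
for y in(-.105,-.035,.035,.105): print(y,'x=-.105:',p[:2]-.105*ex+y*ey,'seat',p[:2]+.123*ex+y*ey)
vfg(c)
E
python3 tr.py
```

```text
-70 [np.int64(121), np.int64(121), np.int64(121), np.int64(121), np.int64(121), np.int64(121), np.int64(122), np.int64(121), np.int64(121), np.int64(121), np.int64(122), np.int64(121), np.int64(121), np.int64(121), np.int64(122), np.int64(116), np.int64(116), np.int64(118)]
0 [np.int64(192), np.int64(192), np.int64(192), np.int64(192), np.int64(192), np.int64(192), np.int64(192), np.int64(192), np.int64(192), np.int64(192), np.int64(192), np.int64(185), np.int64(191), np.int64(192), np.int64(192), np.int64(192), np.int64(192), np.int64(192)]
70 [np.int64(254), np.int64(254), np.int64(254), np.int64(254), np.int64(256), np.int64(257)]
[np.float64(441.5), np.float64(440.5), np.float64(439.5), np.float64(439.5), np.float64(438.5), np.float64(438.5), np.float64(437.5), np.float64(435.5), np.float64(434.5), np.float64(433.5), np.float64(432.5), np.float64(432.5), np.float64(431.5), np.float64(430.5), np.float64(428.5), np.float64(427.5), np.float64(426.5), np.float64(425.5), np.float64(424.5)]
[ 0.5353 -0.0801 -1.6235] -93.02194801918374 [-0.3 -0.2 -0.1 -0.1 -0.1 -0.   0.9 -0.  -0.  -0.   0.9 -0.1 -0.1 -0.2
  0.7 -5.  -5.1 -3.3  0.5  0.5  0.5  0.5  0.5  0.4  0.4  0.4  0.4  0.4
  0.3 -7.  -0.8  0.3  0.2  0.2  0.2  0.2 -0.2 -0.3 -0.4 -0.5  1.6  2.9
 -0.4 -0.   0.3 -0.3 -0.  -0.7 -0.4 -0.3 -0.   0.3  0.5 -0.2  0.1  0.3
 -0.3 -0.   0.2  0.4  0.6]
-0.105 x=-.105: [0.436  0.0303] seat [ 0.4239 -0.1974]
-0.035 x=-.105: [0.5059 0.0266] seat [ 0.4939 -0.2011]
0.035 x=-.105: [0.5758 0.0229] seat [ 0.5638 -0.2048]
0.105 x=-.105: [0.6457 0.0192] seat [ 0.6337 -0.2085]
V [538. 141.] xy 0.5034 0.1999 axis 67.6 size 0.082 0.035
V [550. 224.] xy 0.5853 0.2254 axis -57.5 size 0.070 0.043
V [ 21. 225.] xy 0.5695 -0.3638 axis 67.9 size 0.084 0.043
merged [319.5609 308.953 ] [ 0.6839 -0.046   0.017 ]
```

```bash
cat > held.py <<'E'
from vp import *
def held(c,save_=None):
    """offset of held vial along tool x (mm) by fitting silhouette v-extent near the middle columns"""
    h=cv2.cvtColor(c['frame'],cv2.COLOR_RGB2HSV); f=c['frame'].astype(int)
    am=((h[...,0]<18)&(h[...,1]>120)&(h[...,2]>45)); n,l,s,ce=cv2.connectedComponentsWithStats(am.astype(np.uint8))
    k=1+np.argmax([s[i,4] if s[i,0]>200 and s[i,0]+s[i,2]<440 else 0 for i in range(1,n)])
    print('body box',s[k],ce[k].round(1))
    Tc=np.array(c['tool_from_camera']); Ti=np.linalg.inv(Tc); r,_=cv2.Rodrigues(Ti[:3,:3])
    t=np.linspace(0,2*np.pi,60)
    for zz in(.007,.010):
        for off in(-.004,0,.004):
            q=[]
            for x in(-.03,.03):
                P=np.c_[np.full(60,off+x),.017*np.cos(t),zz+.017*np.sin(t)]
                q.append(cv2.projectPoints(P,r,Ti[:3,3],c['K'],c['D'])[0].reshape(-1,2))
            q=np.vstack(q); print('z',zz,'off',off,'u',q[:,0].min().round(),q[:,0].max().round(),'v',q[:,1].min().round(1),q[:,1].max().round(1))
if __name__=='__main__': 
    c=cam('wrist'); held(c)
E
python3 held.py
```

```text
body box [ 279  255   82  106 7007] [319.6 308.9]
z 0.007 off -0.004 u 273.0 360.0 v 208.4 376.3
z 0.007 off 0 u 273.0 361.0 v 199.7 368.4
z 0.007 off 0.004 u 273.0 361.0 v 190.9 360.4
z 0.01 off -0.004 u 274.0 359.0 v 206.3 370.7
z 0.01 off 0 u 274.0 360.0 v 197.8 362.9
z 0.01 off 0.004 u 274.0 360.0 v 189.1 355.0
```

Call:
step_arm --series '[0,0,0,1.7,1.3,0,0.2,0,0,0,1.7,1.3,2,0.2,0,0,0,1.7,1.3,3,0.2,0,0,0,1.7,1.3,3,0.2,0,0,0,1.7,1.24,3,0.2,0,0,0,0,0,3,0.2,0,0,0,0,0,3,0.2,0,0,0,0,0,0,0.2,0,0,0,0,0,0,0.2,0,0,0,0,0,0,0.2]'

```text
clock: 9.15
tool_pos: [0.4371, 0.0305, 0.0771]
tool_rot: [0.078, 3.138, 0.0]
force: [-0.5, -0.0, -0.0]
grip_width: 0.386
```

```bash
python3 - <<'E'
from vp import *
print(tcp()[:3,3]);rows([.436,.0303,.0455],86.98)
E
```

```text
[0.4371 0.0305 0.0771]
turn(tool) [0.0003 0.0022 0.0031] shift before-turn axes cm [ 0.11 -0.03  3.16] after-turn axes [ 0.11 -0.03  3.16] dist 0.032
```

Call:
step_arm --series '[0,0,0,0.1,0,1,0.2,0,0,0,0,0,1,0.2,0,0,0,0,0,0.6,0.2,0,0,0,0,0,0.3,0.2,0,0,0,0,0,0.2,0.2,0,0,0,0,0,0,0.2]'

```text
clock: 9.75
tool_pos: [0.435, 0.0309, 0.0447]
tool_rot: [-0.077, -3.141, -0.0]
force: [-2.7, -0.9, 3.7]
grip_width: 0.383
```

Call:
step_arm --series '[0,0,0,0,0,0,0.5,0,0,0,0,0,0,0.6,0,0,0,0,0,0,0.6,0,0,0,0,0,-1,0.6,0,0,0,0,0,-3,0.6,0,0,0,0,0,-4,0.6,0,0,0,0,0,-4,0.8,0,0,0,0,0,-4,1,0,0,0,0,0,0,1,0,0,0,0,0,0,1]'

```text
clock: 10.75
tool_pos: [0.4356, 0.0309, 0.2056]
tool_rot: [0.077, 3.138, 0.0]
force: [0.0, 0.2, -0.1]
grip_width: 0.999
```

```bash
python3 look.py w4; python3 - <<'E'
from vp import *
rows([.5034,.199,.1],-24);rows([.585,.224,.1],30)
E
```

```text
10.75 [0.4356 0.0309 0.2056] [0.0765 3.1384 0.0004] [ 0.0708 -0.1982 -0.1886  1.5781  0.      0.1196] [ 0.0233  0.2374 -0.1344]
amber [319.7083 194.7314] [ 302  171   37   49 1649] [0.4512 0.0314 0.017 ]
amber [482.5752 233.738 ] [ 454  211   58   46 1916] [0.4989 0.1887 0.017 ]
amber [506.0382 304.7011] [486 289  39  34 629] [0.582  0.2223 0.017 ]
turn(tool) [0.0002 0.0001 1.9408] shift before-turn axes cm [-6.   17.13 10.44] after-turn axes [18.14 -0.6  10.44] dist 0.209
turn(tool) [0.0001 0.0002 0.9984] shift before-turn axes cm [-14.03  20.02  10.44] after-turn axes [ 9.23 22.64 10.44] dist 0.266
```

View pics/w4.png

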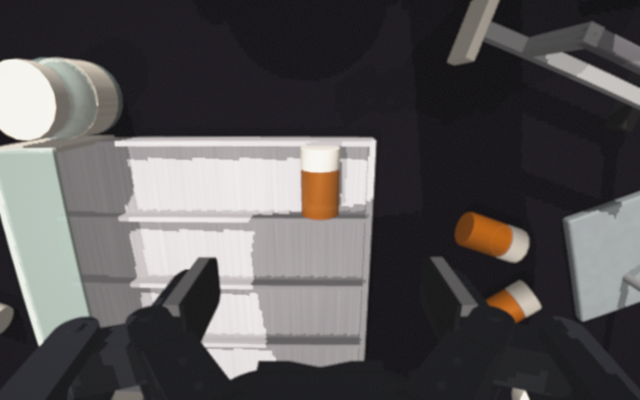

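Call:
step_arm --series '[0,0,-0.14,0,0,0.5,1,0,0,-0.14,0,0,0.5,1,0,0,-0.14,0,0,0.5,1,0,0,-0.14,0,0,0.5,1,0,0,-0.14,0,0,0.5,1,0,0,-0.14,0,0,0.5,1,0,0,-0.14,0,0,0.5,1,0,0,-0.14,0,0,0.5,1,0,0,-0.11,0,0,0.5,1]'

```text
clock: 11.7
tool_pos: [0.4343, 0.0308, 0.1577]
tool_rot: [1.755, -2.603, -0.002]
force: [0.2, 1.1, -0.9]
grip_width: 0.998
```

Call:
step_arm --series '[0,0,0,-4,0,0,1,0,0,0,-4,0,0,1,0,0,0,-4,0,0,1,0,0,0,0,0,0,1,0,0,0,0,0,0,1,0,0,0,0,0,0,1]'

```text
clock: 12.3
tool_pos: [0.48, 0.1412, 0.1585]
tool_rot: [1.748, -2.608, -0.001]
force: [0.3, 0.6, -0.9]
grip_width: 1.003
```

```bash
python3 - <<'E'
from vp import *
c=cam('wrist');save(c,'w5');o=vfg(c)
print(tcp()[:3,3]);rows([.503,.1995,.06],157.5)
E
```

```text
merged [306.1175  27.4066] [0.4423 0.0285 0.017 ]
V [319. 250.] xy 0.5036 0.1999 axis 66.5 size 0.078 0.035
V [236. 311.] xy 0.5859 0.2247 axis -57.4 size 0.067 0.043
[0.4801 0.1411 0.1588]
turn(tool) [ 0.0008 -0.0008  0.0023] shift before-turn axes cm [-6.28  0.1   9.88] after-turn axes [-6.28  0.12  9.88] dist 0.117
```

View pics/w5.png

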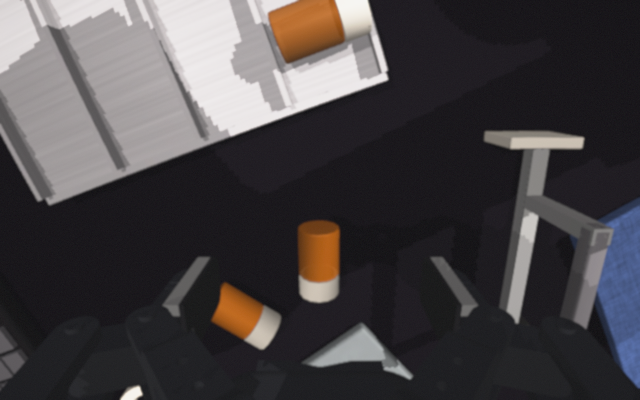

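```bash
cat >> vp.py <<'E'
def vfit(c,near,ax,z=.017):
    """refine xy of lying vial near given xy: match centroid of model silhouette to the seen one"""
    v=c['frame'].max(2); n,l,s,ce=cv2.connectedComponentsWithStats((v>75).astype(np.uint8))
    uv=proj(c,[[near[0],near[1],z]])[0]; k=l[int(uv[1]),int(uv[0])]; obs=ce[k]
    m=(l==k).astype(np.uint8); cs,_=cv2.findContours(m,cv2.RETR_EXTERNAL,cv2.CHAIN_APPROX_NONE); h=cv2.convexHull(max(cs,key=len)); M=cv2.moments(h); obs=np.array([M['m10'],M['m01']])/M['m00']; A=M['m00']
    t=np.linspace(0,2*np.pi,40); p=np.array(near[:2],float); a=np.radians(ax); e=np.array([np.cos(a),np.sin(a)]); f=np.array([-e[1],e[0]])
    for _ in range(6):
        X=np.vstack([np.c_[p+s_*.03*e+np.outer(.017*np.cos(t),f),z+.017*np.sin(t)] for s_ in(-1,1)])
        hh=cv2.convexHull(proj(c,X).astype(np.float32)); M=cv2.moments(hh); mc=np.array([M['m10'],M['m01']])/M['m00']
        d=at_z(c,[obs,mc],z); p=p+(d[0]-d[1])[:2]
    print('fit',p,'area obs/model',A/M['m00']); return p
E
python3 - <<'E'
from vp import *
c=cam('wrist')
p=vfit(c,(.5036,.1999),66.8);vfit(c,(.5859,.2247),-57.4)
rows([p[0],p[1],.0265],157)
E
```

```text
fit [0.5028 0.1978] area obs/model 0.9789008911902023
fit [0.5847 0.2237] area obs/model 0.9359257233768077
turn(tool) [ 0.0003 -0.0003  0.0108] shift before-turn axes cm [-6.11  0.08 13.26] after-turn axes [-6.1   0.15 13.26] dist 0.146
```

Call:
step_arm --series '[0,0,0,-3,0.1,1.2,0.75,0,0,0,-3.1,0,2,0.75,0,0,0,0,0,2,0.75,0,0,0,0,0,2,0.75,0,0,0,0,0,2,0.75,0,0,0,0,0,2,0.75,0,0,0,0,0,1.5,0.75,0,0,0,0,0,0.5,0.75,0,0,0,0,0,0,0.75]'

```text
clock: 13.3
tool_pos: [0.5026, 0.1982, 0.027]
tool_rot: [1.748, -2.609, -0.0]
force: [0.1, 0.0, -0.1]
grip_width: 0.749
```

Call:
step_arm --series '[0,0,0,0,0,0,0.3,0,0,0,0,0,0,0.2,0,0,0,0,0,0,0.2,0,0,0,0,0,0,0.2,0,0,0,0,0,0,0.2,0,0,0,0,0,-2,0.2,0,0,0,0,0,-3,0.2,0,0,0,0,0,-3,0.2,0,0,0,0,0,-2,0.2]'

```text
clock: 14.2
tool_pos: [0.5033, 0.1989, 0.1297]
tool_rot: [-1.748, 2.608, -0.001]
force: [-0.3, -0.2, -0.6]
grip_width: 0.381
```

```bash
python3 - <<'E'
from held import *
held(cam('wrist')); print(tcp()[:3,3],bot.sense()['grip_width']); rows([.5059,.0266,.08],86.98)
E
```

```text
body box [ 277  190   87  124 9511] [320.  249.1]
z 0.007 off -0.004 u 273.0 361.0 v 204.8 372.8
z 0.007 off 0 u 273.0 361.0 v 196.1 364.9
z 0.007 off 0.004 u 273.0 361.0 v 187.2 356.9
z 0.01 off -0.004 u 274.0 360.0 v 202.8 367.3
z 0.01 off 0 u 274.0 360.0 v 194.2 359.5
z 0.01 off 0.004 u 274.0 360.0 v 185.5 351.5
[0.5043 0.1993 0.1326] 0.3772004452589393
turn(tool) [-0.0011  0.0061  1.2341] shift before-turn axes cm [15.94 -6.69  5.22] after-turn axes [ -1.07 -17.24   5.26] dist 0.181
```

Call:
step_arm --series '[0,0,0.14,0,0,0,0.2,0,0,0.14,0,0,0,0.2,0,0,0.14,0,0,0,0.2,0,0,0.14,0,0,0,0.2,0,0,0.14,0,0,0,0.2,0,0,0.14,0,0,0,0.2,0,0,0.14,0,0,0,0.2,0,0,0.14,0,0,0,0.2,0,0,0.114,0,0,0,0.2]'

```text
clock: 15.15
tool_pos: [0.5028, 0.1987, 0.1269]
tool_rot: [-0.092, -3.14, 0.0]
force: [0.5, -0.1, -1.4]
grip_width: 0.379
```

Call:
step_arm --series '[0,0,0,-0.3,-3.4,0.5,0.2,0,0,0,-0.3,-3.4,1,0.2,0,0,0,-0.2,-3.4,1,0.2,0,0,0,-0.2,-3.4,1,0.2,0,0,0,-0.2,-3.5,1,0.2,0,0,0,0,0,0,0.2,0,0,0,0,0,0,0.2,0,0,0,0,0,0,0.2]'

```text
clock: 15.95
tool_pos: [0.506, 0.0279, 0.0825]
tool_rot: [0.082, 3.14, 0.0]
force: [0.1, 0.6, -1.3]
grip_width: 0.378
```

```bash
python3 - <<'E'
from held import *
held(cam('wrist')); print(tcp()[:3,3],bot.sense()['grip_width']); rows([.5075,.0266,.046],86.98)
E
```

```text
body box [ 279  191   82  123 9148] [319.6 250.4]
z 0.007 off -0.004 u 273.0 360.0 v 208.4 376.3
z 0.007 off 0 u 273.0 361.0 v 199.7 368.4
z 0.007 off 0.004 u 273.0 361.0 v 190.9 360.4
z 0.01 off -0.004 u 274.0 359.0 v 206.3 370.7
z 0.01 off 0 u 274.0 360.0 v 197.8 362.9
z 0.01 off 0.004 u 274.0 360.0 v 189.1 355.0
[0.5061 0.0281 0.0826] 0.3785048081773861
turn(tool) [0.0002 0.0005 0.0009] shift before-turn axes cm [-0.15 -0.14  3.66] after-turn axes [-0.15 -0.14  3.66] dist 0.037
```

Call:
step_arm --series '[0,0,0,-0.2,-0.1,1,0.2,0,0,0,0,0,1,0.2,0,0,0,0,0,0.8,0.2,0,0,0,0,0,0.4,0.2,0,0,0,0,0,0.3,0.2,0,0,0,0,0,0.2,0.2,0,0,0,0,0,0,0.2]'

```text
clock: 16.7
tool_pos: [0.5075, 0.0263, 0.0465]
tool_rot: [0.083, 3.14, 0.0]
force: [-6.3, 0.7, 10.8]
grip_width: 0.382
```

Call:
step_arm --series '[0,0,0,0,0,0,0.5,0,0,0,0,0,0,0.6,0,0,0,0,0,0,0.6,0,0,0,0,0,-1,0.6,0,0,0,0,0,-3,0.6,0,0,0,0,0,-4,0.6,0,0,0,0,0,-4,0.8,0,0,0,0,0,-4,1,0,0,0,0,0,0,1,0,0,0,0,0,0,1]'

```text
clock: 17.7
tool_pos: [0.5083, 0.0262, 0.2065]
tool_rot: [0.083, 3.138, 0.0]
force: [-0.0, 0.5, -0.7]
grip_width: 1.0
```

```bash
python3 look.py w6; python3 - <<'E'
from vp import *
c=cam('wrist')
vfit(c,(.5847,.2237),-57.4);rows([.5847,.2237,.15],32.6)
E
```

```text
17.7 [0.5083 0.0262 0.2065] [0.0829 3.1382 0.0003] [ 0.0515 -0.0259 -0.0302  1.5642  0.      0.1043] [-0.0041  0.4643 -0.7233]
amber [321.082  105.1785] [ 302   79   39   54 2050] [0.4432 0.0321 0.017 ]
amber [319.7566 168.2482] [ 301  143   38   53 1898] [0.499  0.0279 0.017 ]
amber [510.7543 249.1271] [ 482  225   58   50 1762] [0.5912 0.2147 0.017 ]
fit [0.5859 0.2227] area obs/model 0.987048299962809
turn(tool) [-0.0008 -0.0012  0.949 ] shift before-turn axes cm [-6.68 20.14  5.43] after-turn axes [12.48 17.15  5.44] dist 0.219
```

View pics/w6.png

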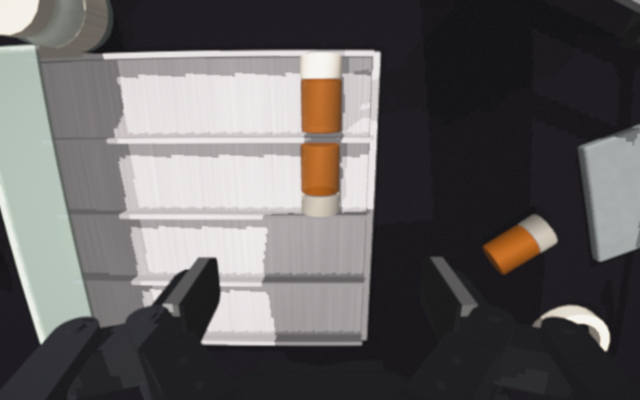

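```bash
cat >> vp.py <<'E'
def sil(c,p,ax,z):
    t=np.linspace(0,2*np.pi,40); a=np.radians(ax); e=np.array([np.cos(a),np.sin(a)]); f=np.array([-e[1],e[0]])
    X=np.vstack([np.c_[np.array(p[:2])+s_*.03*e+np.outer(.017*np.cos(t),f),z+.017*np.sin(t)] for s_ in(-1,1)])
    return cv2.convexHull(proj(c,X).astype(np.float32))
def vfit2(c,near,ax,z=.017):
    from scipy.optimize import minimize
    l=cv2.connectedComponents((c['frame'].max(2)>75).astype(np.uint8))[1]; uv=proj(c,[[near[0],near[1],z]])[0]; m=(l==l[int(uv[1]),int(uv[0])]).astype(np.uint8)
    def cost(q):
        k=np.zeros_like(m); cv2.fillConvexPoly(k,(sil(c,q[:2],q[2]*1000,z)*16).astype(np.int32),1,shift=4); return 1-(k&m).sum()/(k|m).sum()
    x0=np.array([*near[:2],ax/1000]); S=np.vstack([x0,x0+[.006,0,0],x0+[0,.006,0],x0+[0,0,.01]])
    r=minimize(cost,x0,method='Nelder-Mead',options=dict(initial_simplex=S)); print('fit2 xy',r.x[:2],'axis',r.x[2]*1000,'1-IoU',r.fun); return r.x
E
python3 - <<'E'
from vp import *
c=cam('wrist')
print('model lane2 v',sil(c,(.5057,.0266),-3,.035)[:,0].min(0),sil(c,(.5057,.0266),-3,.035)[:,0].max(0))
print('model lane1 v',sil(c,(.436,.0303),-3,.035)[:,0].min(0),sil(c,(.436,.0303),-3,.035)[:,0].max(0))
q=vfit2(c,(.5859,.2227),-60); rows([q[0],q[1],.16],q[2]*1000+90)
E
```

```text
model lane2 v [298.4947 144.921 ] [338.942  221.7742]
model lane1 v [297.037   57.3787] [340.1215 138.3748]
fit2 xy [0.5859 0.2229] axis -57.85083884128872 1-IoU 0.04832424006235381
turn(tool) [-0.0011 -0.0018  0.9569] shift before-turn axes cm [-6.82 20.07  4.39] after-turn axes [12.48 17.13  4.41] dist 0.216
```

Call:
step_arm --series '[0,0,0.14,0,0,0,1,0,0,0.14,0,0,0,1,0,0,0.14,0,0,0,1,0,0,0.14,0,0,0,1,0,0,0.14,0,0,0,1,0,0,0.14,0,0,0,1,0,0,0.117,0,0,0,1]'

```text
clock: 18.55
tool_pos: [0.5073, 0.0262, 0.2039]
tool_rot: [-1.526, -2.744, 0.002]
force: [0.4, -0.4, 0.2]
grip_width: 1.003
```

Call:
step_arm --series '[0,0,0,2,3.4,1,1,0,0,0,2,3.4,1,1,0,0,0,2,3.4,1,1,0,0,0,2,3.4,1,1,0,0,0,0,3.5,1,1,0,0,0,0,0,0,1,0,0,0,0,0,0,1,0,0,0,0,0,0,1]'

```text
clock: 19.35
tool_pos: [0.6094, 0.1843, 0.1551]
tool_rot: [-1.52, -2.749, 0.001]
force: [-0.7, -0.2, -0.3]
grip_width: 0.999
```

```bash
python3 - <<'E'
from vp import *
c=cam('wrist');save(c,'w7');q=vfit2(c,(.5859,.2227),-58); rows([q[0],q[1],.0265],q[2]*1000+90);print(tcp()[:3,3])
E
```

```text
fit2 xy [0.5859 0.2218] axis -58.03994146074593 1-IoU 0.021712003993012208
turn(tool) [0.0002 0.0001 0.0026] shift before-turn axes cm [ 4.44 -0.01 12.93] after-turn axes [ 4.44 -0.01 12.93] dist 0.137
[0.6096 0.1842 0.1558]
```

Call:
step_arm --series '[0,0,0,2.2,0,0.9,0.75,0,0,0,2.2,0,2,0.75,0,0,0,0,0,2,0.75,0,0,0,0,0,2,0.75,0,0,0,0,0,2,0.75,0,0,0,0,0,2,0.75,0,0,0,0,0,1.5,0.75,0,0,0,0,0,0.5,0.75,0,0,0,0,0,0,0.75]'

```text
clock: 20.3
tool_pos: [0.5864, 0.2218, 0.0263]
tool_rot: [-1.52, -2.749, 0.0]
force: [1.1, 0.1, 0.5]
grip_width: 0.75
```

Call:
step_arm --series '[0,0,0,0,0,0,0.3,0,0,0,0,0,0,0.2,0,0,0,0,0,0,0.2,0,0,0,0,0,0,0.2,0,0,0,0,0,0,0.2,0,0,0,0,0,-2,0.2,0,0,0,0,0,-3,0.2,0,0,0,0,0,-3,0.2,0,0,0,0,0,-2,0.2]'

```text
clock: 21.2
tool_pos: [0.5871, 0.2224, 0.1289]
tool_rot: [1.519, 2.748, 0.003]
force: [-0.0, -0.3, -1.4]
grip_width: 0.383
```

Call:
step_arm --series '[0,0,-0.14,0,0,0,0.2,0,0,-0.14,0,0,0,0.2,0,0,-0.14,0,0,0,0.2,0,0,-0.14,0,0,0,0.2,0,0,-0.14,0,0,0,0.2,0,0,-0.14,0,0,0,0.2,0,0,-0.117,0,0,0,0.2,0,0,0,0,0,0,0.2,0,0,0,0,0,0,0.2]'

```text
clock: 22.1
tool_pos: [0.5866, 0.2222, 0.1263]
tool_rot: [0.088, 3.14, 0.0]
force: [1.4, 0.2, 0.4]
grip_width: 0.38
```

```bash
python3 - <<'E'
from held import *
c=cam('wrist');save(c,'w8');held(c); print(tcp()[:3,3],bot.sense()['grip_width']); rows([.6457,.0192,.08],86.98)
E
```

```text
body box [ 279  258   82  105 6924] [319.4 311.4]
z 0.007 off -0.004 u 273.0 360.0 v 208.4 376.3
z 0.007 off 0 u 273.0 361.0 v 199.8 368.4
z 0.007 off 0.004 u 273.0 361.0 v 190.9 360.4
z 0.01 off -0.004 u 274.0 359.0 v 206.3 370.7
z 0.01 off 0 u 274.0 360.0 v 197.8 362.9
z 0.01 off 0.004 u 274.0 360.0 v 189.1 355.0
[0.5867 0.2222 0.1263] 0.3806988350526517
turn(tool) [ 0.      0.0001 -0.0033] shift before-turn axes cm [ -7.03 -19.94   4.63] after-turn axes [ -6.97 -19.96   4.63] dist 0.216
```

Call:
step_arm --series '[0,0,0,-1.4,-4,0,0.2,0,0,0,-1.4,-4,0,0.2,0,0,0,-1.4,-4,1,0.2,0,0,0,-1.4,-4,1.5,0.2,0,0,0,-1.4,-4,2,0.2,0,0,0,0,0,0,0.2,0,0,0,0,0,0,0.2,0,0,0,0,0,0,0.2]'

```text
clock: 22.95
tool_pos: [0.6461, 0.0195, 0.0819]
tool_rot: [0.084, 3.14, 0.0]
force: [-1.0, 1.4, -0.6]
grip_width: 0.381
```

```bash
python3 - <<'E'
from held import *
print(tcp()[:3,3],bot.sense()['grip_width']); rows([.6457,.0192,.047],86.98)
E
```

```text
[0.6461 0.0195 0.0819] 0.38065223765746964
turn(tool) [ 0.0003  0.0007 -0.0007] shift before-turn axes cm [ 0.04 -0.03  3.49] after-turn axes [ 0.04 -0.03  3.49] dist 0.035
```

Call:
step_arm --series '[0,0,0,0,0,1,0.2,0,0,0,0,0,1,0.2,0,0,0,0,0,0.7,0.2,0,0,0,0,0,0.4,0.2,0,0,0,0,0,0.3,0.2,0,0,0,0,0,0,0.2,0,0,0,0,0,0,0.5,0,0,0,0,0,0,0.6,0,0,0,0,0,0,0.6]'

```text
clock: 23.85
tool_pos: [0.6462, 0.0187, 0.0477]
tool_rot: [0.083, 3.14, 0.0]
force: [0.1, 0.2, 1.1]
grip_width: 0.601
```

Call:
step_arm --series '[0,0,0,0,0,-1,0.6,0,0,0,0,0,-3,0.6,0,0,0,0,0,-4,0.6,0,0,0,0,0,-4,0.8,0,0,0,0,0,-4,1,0,0,0,0,0,0,1,0,0,0,0,0,0,1]'

```text
clock: 24.55
tool_pos: [0.6465, 0.0187, 0.2092]
tool_rot: [0.083, 3.137, 0.0]
force: [0.5, -0.5, -1.2]
grip_width: 1.0
```

```bash
python3 - <<'E'
from vp import *
print(tcp()[:3,3]);c=cam('wrist');save(c,'w9');vials(c)
for p in((.6457,.0192),(.5057,.0266),(.436,.0303)): s=sil(c,p,-3,.035)[:,0]; print('model',s.min(0),s.max(0))
E
```

```text
[0.6465 0.0187 0.2092]
amber [319.971    7.0903] [300   0  41  17 620] [0.5027 0.0279 0.017 ]
amber [319.6572 195.9667] [ 302  172   37   50 1651] [0.6646 0.0189 0.017 ]
model [298.8074 144.3124] [338.6283 220.0125]
model [295.9082 -45.4301] [340.8759  49.3528]
model [ 294.6864 -156.1118] [341.8151 -42.6349]
```

View pics/w9.png

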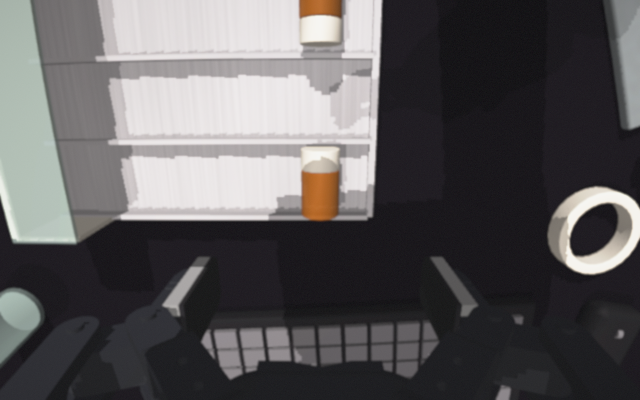

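Call:
step_arm --series '[0,0,-0.14,0,0,0,1,0,0,-0.14,0,0,0,1,0,0,-0.14,0,0,0,1,0,0,-0.14,0,0,0,1,0,0,-0.14,0,0,0,1,0,0,-0.14,0,0,0,1,0,0,-0.14,0,0,0,1,0,0,-0.14,0,0,0,1,0,0,-0.116,0,0,0,1]'

```text
clock: 25.5
tool_pos: [0.6454, 0.0187, 0.2056]
tool_rot: [1.758, -2.601, -0.002]
force: [0.1, -0.2, 0.0]
grip_width: 0.999
```

Call:
step_arm --series '[0,0,0,3.8,-0.8,0,1,0,0,0,3.8,-0.8,0,1,0,0,0,3.8,-0.8,0,1,0,0,0,3.8,-0.8,0,1,0,0,0,3.8,-0.8,0,1,0,0,0,3.8,-0.8,0,1,0,0,0,3.8,-0.8,0.5,1,0,0,0,3.8,-0.8,1,1,0,0,0,3.6,-0.9,2,1,0,0,0,0,0,2,1]'

```text
clock: 26.5
tool_pos: [0.5833, -0.3275, 0.1498]
tool_rot: [1.746, -2.61, -0.002]
force: [-0.3, 1.0, 0.6]
grip_width: 1.001
```

Call:
step_arm --series '[0,0,0,0,0,0,1,0,0,0,0,0,0,1,0,0,0,0,0,0,1]'

```text
clock: 26.8
tool_pos: [0.5855, -0.323, 0.1533]
tool_rot: [-1.753, 2.606, -0.001]
force: [0.1, 0.7, 0.2]
grip_width: 0.996
```

```bash
python3 - <<'E'
from vp import *
c=cam('wrist');save(c,'w10');q=vfit2(c,(.569,-.3625),67.6); rows([q[0],q[1],.0265],q[2]*1000+90);print(tcp()[:3,3])
E
```

```text
fit2 xy [ 0.57   -0.3614] axis 68.09874984464808 1-IoU 0.01615236258437802
turn(tool) [-0.0015 -0.0002 -0.0042] shift before-turn axes cm [ 4.15  0.02 12.71] after-turn axes [ 4.15  0.02 12.71] dist 0.134
[ 0.5856 -0.323   0.1536]
```

Call:
step_arm --series '[0,0,0,2.1,0,0.7,0.75,0,0,0,2.05,0,2,0.75,0,0,0,0,0,2,0.75,0,0,0,0,0,2,0.75,0,0,0,0,0,2,0.75,0,0,0,0,0,2,0.75,0,0,0,0,0,1.5,0.75,0,0,0,0,0,0.5,0.75,0,0,0,0,0,0,0.75]'

```text
clock: 27.75
tool_pos: [0.5694, -0.3617, 0.0252]
tool_rot: [1.753, -2.607, -0.001]
force: [-0.2, -0.1, -0.1]
grip_width: 0.751
```

Call:
step_arm --series '[0,0,0,0,0,0,0.3,0,0,0,0,0,0,0.2,0,0,0,0,0,0,0.2,0,0,0,0,0,0,0.2,0,0,0,0,0,0,0.2,0,0,0,0,0,-2,0.2,0,0,0,0,0,-4,0.2,0,0,0,0,0,-4,0.2,0,0,0,0,0,-4,0.2,0,0,0,0,0,-3,0.2]'

```text
clock: 28.75
tool_pos: [0.5695, -0.3622, 0.1985]
tool_rot: [-1.751, 2.607, -0.004]
force: [0.2, -0.6, -0.7]
grip_width: 0.381
```

Call:
step_arm --series '[0,0,0.14,0,0,0,0.2,0,0,0.14,0,0,0,0.2,0,0,0.14,0,0,0,0.2,0,0,0.14,0,0,0,0.2,0,0,0.14,0,0,0,0.2,0,0,0.14,0,0,0,0.2,0,0,0.14,0,0,0,0.2,0,0,0.14,0,0,0,0.2,0,0,0.12,0,0,0,0.2,0,0,0,0,0,0,0.2]'

```text
clock: 29.75
tool_pos: [0.5693, -0.3621, 0.1954]
tool_rot: [0.092, 3.14, -0.0]
force: [0.6, -0.3, -1.0]
grip_width: 0.382
```

```bash
python3 - <<'E'
from held import *
c=cam('wrist');save(c,'w11');held(c); print(tcp()[:3,3],bot.sense()['grip_width']); rows([.5758,.0229,.18],86.98)
E
```

```text
body box [ 277  197   86  125 9526] [319.5 256.6]
z 0.007 off -0.004 u 273.0 360.0 v 208.4 376.3
z 0.007 off 0 u 273.0 361.0 v 199.8 368.4
z 0.007 off 0.004 u 273.0 361.0 v 191.0 360.4
z 0.01 off -0.004 u 274.0 359.0 v 206.3 370.7
z 0.01 off 0 u 274.0 360.0 v 197.8 362.9
z 0.01 off 0.004 u 274.0 360.0 v 189.1 355.0
[ 0.5693 -0.3621  0.1953] 0.38501005194181537
turn(tool) [-0.0001  0.     -0.0016] shift before-turn axes cm [ 1.44 38.48  1.53] after-turn axes [ 1.38 38.48  1.53] dist 0.385
```

Call:
step_arm --series '[0,0,0,0.2,4.3,0,0.2,0,0,0,0.2,4.3,0,0.2,0,0,0,0.2,4.3,0,0.2,0,0,0,0.2,4.3,0,0.2,0,0,0,0.2,4.3,0,0.2,0,0,0,0.2,4.3,0,0.2,0,0,0,0.2,4.3,0,0.2,0,0,0,0,4.3,0,0.2,0,0,0,0,4.1,0,0.2]'

```text
clock: 30.7
tool_pos: [0.577, 0.025, 0.1956]
tool_rot: [0.083, 3.14, 0.0]
force: [-0.9, 0.8, -0.7]
grip_width: 0.383
```

Call:
step_arm --series '[0,0,0,0,0,3,0.2,0,0,0,0,0,3,0.2,0,0,0,0,0,3,0.2,0,0,0,0,0,2.5,0.2,0,0,0,0,0,0,0.2,0,0,0,0,0,0,0.2,0,0,0,0,0,0,0.2]'

```text
clock: 31.4
tool_pos: [0.5781, 0.0231, 0.0822]
tool_rot: [0.087, 3.138, 0.0]
force: [0.2, 0.8, -0.1]
grip_width: 0.38
```

```bash
python3 - <<'E'
from held import *
print(tcp()[:3,3],bot.sense()['grip_width']); rows([.5758,.0229,.047],86.98)
E
```

```text
[0.5781 0.0231 0.0822] 0.37953188575260044
turn(tool) [ 0.0003  0.0025 -0.003 ] shift before-turn axes cm [ 0.24 -0.04  3.52] after-turn axes [ 0.23 -0.03  3.52] dist 0.035
```

Place it, then lift and look from above towards the paddle.

Call:
step_arm --series '[0,0,0,0.2,0,1,0.2,0,0,0,0,0,1,0.2,0,0,0,0,0,0.7,0.2,0,0,0,0,0,0.4,0.2,0,0,0,0,0,0.3,0.2,0,0,0,0,0,0,0.2,0,0,0,0,0,0,0.5,0,0,0,0,0,0,0.6,0,0,0,0,0,0,0.6]'

```text
clock: 32.3
tool_pos: [0.5755, 0.0232, 0.0467]
tool_rot: [0.089, 3.14, 0.0]
force: [0.9, -0.5, 0.2]
grip_width: 0.604
```

Call:
step_arm --series '[0,0,0,0,0,-1,0.6,0,0,0,0,0,-3,0.6,0,0,0,0,0,-4,0.6,0,0,0,0,0,-4,0.8,0,0,0,0,0,-4,1,0,0,0,0,2,-4,1,0,0,0,3,3,-4,1,0,0,0,3.5,3,0,1,0,0,0,3.5,3,0,1,0,0,0,3.5,3,0,1]'

```text
clock: 33.3
tool_pos: [0.4511, 0.167, 0.2817]
tool_rot: [0.09, 3.139, 0.001]
force: [0.4, 1.0, 1.1]
grip_width: 0.999
```

Call:
step_arm --series '[0,0,0.14,0,0,0,1,0,0,0.14,0,0,0,1,0,0,0.14,0,0,0,1,0,0,0.14,0,0,0,1,0,0,0.14,0,0,0,1,0,0,0.14,0,0,0,1,0,0,0.14,0,0,0,1,0,0,0.14,0,0,0,1,0,0,0.14,0,0,0,1,0,0,0.14,0,0,0,1]'

```text
clock: 34.3
tool_pos: [0.4523, 0.1661, 0.2816]
tool_rot: [2.098, 2.338, 0.001]
force: [0.2, -0.4, -0.5]
grip_width: 0.998
```

Call:
step_arm --series '[0,0,0.14,0,0,0,1,0,0,0.1,0,0,0,1,0,0,0,0,0,0,1,0,0,0,0,0,0,1]'

```text
clock: 34.7
tool_pos: [0.4524, 0.1662, 0.2812]
tool_rot: [2.354, 2.081, 0.001]
force: [-0.1, 0.2, -0.3]
grip_width: 1.0
```

```bash
python3 look.py w12; python3 - <<'E'
from vp import *
c=cam('wrist')
for t in('paddle_bar','paddle','hook_seat'):
    for d in bot.cut_out(t,c): print(t,d['score'],d['extent'])
E
```

```text
34.7 [0.4524 0.1662 0.2812] [2.3535 2.0806 0.001 ] [ 0.352  -0.0639  0.0784  1.7123  0.      2.0458] [-0.0722  0.1725 -0.3349]
amber [509.1392 266.3333] [489 252  40  29 927] [0.6725 0.007  0.017 ]
amber [416.5116 271.4784] [410 259  13  27 301] [0.5546 0.0157 0.017 ]
amber [370.6462 275.7151] [353 262  37  28 930] [0.497  0.0172 0.017 ]
amber [326.1393 277.8256] [309 264  36  28 883] [0.4413 0.0212 0.017 ]
paddle_bar 0.69 [168.0, 1.7, 92.1, 196.1]
paddle 0.72 [171.0, 0.0, 83.6, 192.6]
hook_seat 0.74 [318.0, 0.0, 145.5, 52.7]
```

View pics/w12.png

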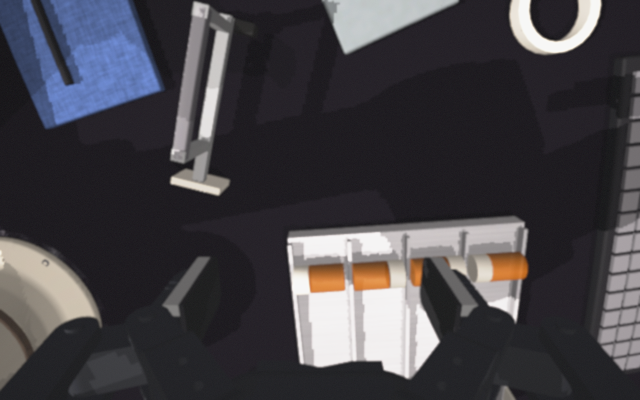

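```bash
python3 - <<'E'
from vp import *
c=cam('wrist')
for z in(.099,.105): 
    P=at_z(c,[(181,155),(201,9)],z); print(P,P.mean(0),np.linalg.norm(P[0]-P[1]),np.degrees(np.arctan2(*(P[0]-P[1])[1::-1])))
B=at_z(c,[(171,182),(229,190)],.042);print('blade',B,np.linalg.norm(B[0]-B[1]))
S=cam('scene')
f=lambda p:np.array(p,float)/2.4+[190,90]
save(S,'sc2')
for a,b in(((316,125),(181,155)),((380,100),(201,9))): print('tri',tri([(S,f(a)),(c,b)]))
E
python3 -c "
import cv2
a=cv2.imread('pics/w12.png')[0:200,140:260];cv2.imwrite('pics/w12c.png',cv2.resize(a,None,fx=3,fy=3,interpolation=cv2.INTER_CUBIC))"
```

```text
[[0.3317 0.2054 0.099 ]
 [0.3746 0.3193 0.099 ]] [0.3531 0.2624 0.099 ] 0.12169527683182875 -110.62337703704395
[[0.3343 0.2061 0.105 ]
 [0.3763 0.3178 0.105 ]] [0.3553 0.262  0.105 ] 0.11927968952670259 -110.62337703704397
blade [[0.2894 0.1716 0.042 ]
 [0.3506 0.1547 0.042 ]] 0.06350930745141518
tri [0.3337 0.206  0.1055]
tri [0.376  0.3192 0.1007]
```

View pics/w12c.png

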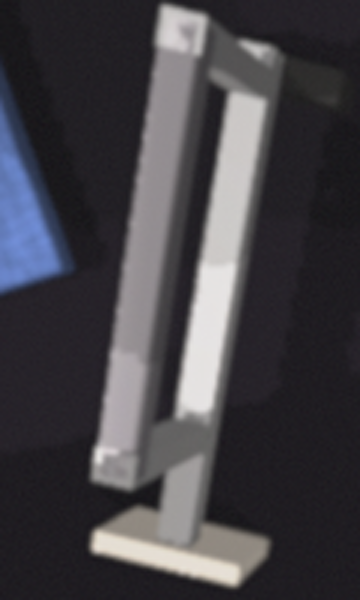

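```bash
python3 - <<'E'
from vp import *
c=cam('wrist')
P=at_z(c,[(178.8,151),(201.5,2.7)],.105); m=P.mean(0);d=P[0]-P[1]; print(P,m,np.linalg.norm(d),np.degrees(np.arctan2(d[1],d[0])))
u=d[:2]/np.linalg.norm(d[:2])
g=m[:2]-.02*u; print('grasp',g); rows([*g,.20],np.degrees(np.arctan2(d[1],d[0]))+90)
E
```

```text
[[0.3332 0.2099 0.105 ]
 [0.3777 0.3222 0.105 ]] [0.3554 0.2661 0.105 ] 0.12082986186207002 -111.5943923683118
grasp [0.3628 0.2847]
turn(tool) [-0.      0.      0.2513] shift before-turn axes cm [ 10.63 -10.38   8.06] after-turn axes [  7.72 -12.7    8.06] dist 0.169
```

Call:
step_arm --series '[0,0,0.125,0,0,0,1,0,0,0.125,0,0,0,1,0,0,0,0,-4.2,1,1,0,0,0,0,-4.2,1,1,0,0,0,0,-4.3,1,1,0,0,0,0,0,0,1,0,0,0,0,0,0,1,0,0,0,0,0,0,1]'

```text
clock: 35.9
tool_pos: [0.3349, 0.2128, 0.2509]
tool_rot: [2.597, 1.767, 0.001]
force: [0.4, 0.5, 0.5]
grip_width: 0.997
```

```bash
python3 look.py w13; python3 - <<'E'
from vp import *
c=cam('wrist'); g=cv2.cvtColor(c['frame'],cv2.COLOR_RGB2GRAY)
u=np.array([np.cos(np.radians(-111.5)),np.sin(np.radians(-111.5))])
for s in(.065,-.065,0,-.02): print(s,proj(c,[[*(np.array([.3554,.2661])+s*u),.105]]))
E
```

```text
35.9 [0.3349 0.2128 0.2509] [2.5973 1.767  0.0011] [ 0.5661 -0.2772 -0.1646  1.6826 -0.0002  2.5129] [0.4047 0.5077 0.4667]
amber [578.329  252.8317] [ 554  235   50   37 1319] [0.5782 0.0102 0.017 ]
amber [516.9595 272.5802] [ 494  255   48   37 1260] [0.5034 0.0135 0.017 ]
amber [481.0466 281.7509] [464 268  31  30 558] [0.4604 0.0182 0.017 ]
0.065 [[320.5541 200.6381]]
-0.065 [[320.2189  25.5164]]
0 [[320.3998 118.4191]]
-0.02 [[320.347   90.9625]]
```

View pics/w13.png

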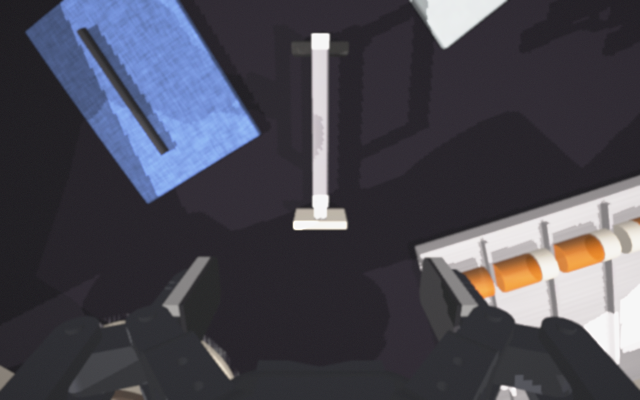

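Call:
step_arm --series '[0,0,0,3.6,0,1,0.7,0,0,0,3.6,0,2,0.7,0,0,0,0,0,3,0.7,0,0,0,0,0,3,0.7,0,0,0,0,0,3,0.7,0,0,0,0,0,2,0.7,0,0,0,0,0,0.6,0.7,0,0,0,0,0,0,0.7,0,0,0,0,0,0,0.7]'

```text
clock: 36.9
tool_pos: [0.3615, 0.2799, 0.1057]
tool_rot: [-2.598, -1.766, -0.002]
force: [0.3, -0.3, 0.7]
grip_width: 0.695
```

Call:
step_arm --series '[0,0,0,0,0,0,0.3,0,0,0,0,0,0,0.1,0,0,0,0,0,0,0,0,0,0,0,0,0,0,0,0,0,0,0,0,0,0,0,0,0,0,0,0,0,0,0,0,0,0,0]' --newtons 90

```text
clock: 37.6
tool_pos: [0.3612, 0.2799, 0.1053]
tool_rot: [2.597, 1.767, 0.002]
force: [2.0, -1.8, 5.9]
grip_width: 0.118
```

```bash
python3 look.py w14
```

```text
37.6 [0.3612 0.2799 0.1053] [2.5974 1.7668 0.0021] [ 0.6595 -0.1429 -0.3343  1.3781 -0.0004  2.6064] [ 1.9565 -1.839   5.8726]
```

View pics/w14.png

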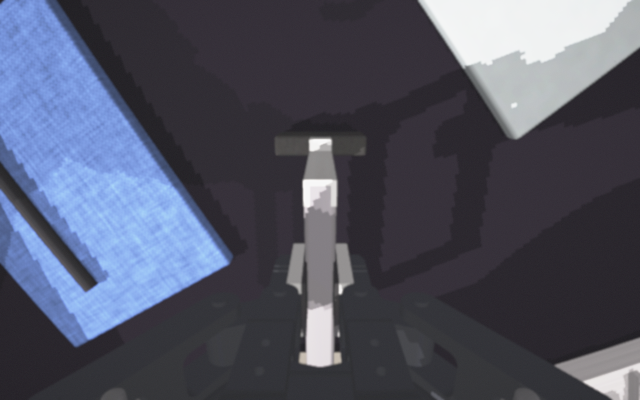

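```bash
cat > pad.py <<'E'
from vp import *
TR=np.array([.5353,-.0801]);ya=np.radians(-93.02);ex=np.array([np.cos(ya),np.sin(ya)]);ey=np.array([-ex[1],ex[0]])
XG=-.019
def tp(face,lane): return TR+(face-.109+XG)*ex+lane*ey   # tcp xy for blade face at tray x=face
def where(): 
    T=tcp(); d=T[:2,3]-TR; ty=T[:3,1]; return 'face %.4f lane-y %.4f z %.4f phi %.2f'%(d@ex+.109-XG,d@ey,T[2,3],np.degrees(np.arctan2(ty[1],ty[0])))
def go(face,lane,z): rows([*tp(face,lane),z],-3.02); print(where())
E
python3 - <<'E'
from pad import *
c=cam('wrist'); Ti=np.linalg.inv(np.array(c['tool_from_camera'])); r,_=cv2.Rodrigues(Ti[:3,:3])
for x in(.04,.043,.046,.049,.052): print(x,cv2.projectPoints(np.array([[x,0,0.0]]),r,Ti[:3,3],c['K'],c['D'])[0].ravel())
go(-.145,-.105,.19)
E
```

```text
0.04 [322.9042 192.8061]
0.043 [322.9175 184.7999]
0.046 [322.9309 176.6843]
0.049 [322.9443 168.4587]
0.052 [322.9576 160.1225]
turn(tool) [ 0.0011 -0.0008 -0.3234] shift before-turn axes cm [-4.53 10.8  -8.47] after-turn axes [-7.73  8.79 -8.47] dist 0.145
face -0.2223 lane-y -0.1929 z 0.1053 phi -21.55
```

Call:
step_arm --series '[0,0,0,0,0,-1,0,0,0,0,0,0,-2,0,0,0,-0.11,0,0,-2,0,0,0,-0.11,0,0,-2,0,0,0,-0.105,0,0,-1.5,0,0,0,0,0,0,0,0,0,0,0,-2,2.2,0,0,0,0,0,-2,2.2,0,0,0,0,0,-2,2.2,0,0,0,0,0,-1.8,2.2,0,0]'

```text
clock: 38.7
tool_pos: [0.4449, 0.1963, 0.1886]
tool_rot: [-2.281, -2.16, 0.002]
force: [-0.7, 0.1, -1.9]
grip_width: 0.118
```

Call:
step_arm --series '[0,0,0,0,0,0,0,0,0,0,0,0,0,0,0,0,0,0,0,0,0]'

```text
clock: 39.0
tool_pos: [0.444, 0.1977, 0.189]
tool_rot: [-2.278, -2.162, 0.001]
force: [0.3, -0.1, -2.4]
grip_width: 0.12
```

```bash
python3 - <<'E'
from pad import *
go(-.145,-.105,.19); s=bot.sense(); print(s['force'],s['ft_torque'],s['grip_width'])
for n in('side','scene'): c=cam(n); save(c,n+'3')
a=cv2.resize(cv2.imread('pics/side3.png')[150:330,220:400],(540,540));cv2.imwrite('pics/s3.png',a)
E
```

```text
turn(tool) [-0.0011  0.0002  0.0006] shift before-turn axes cm [ 0.04  0.08 -0.1 ] after-turn axes [ 0.04  0.08 -0.1 ] dist 0.001
face -0.1446 lane-y -0.1058 z 0.1890 phi -2.98
[ 0.2859 -0.0631 -2.4002] [ 0.056   0.0254 -0.0536] 0.12007430851581417
```

View pics/s3.png

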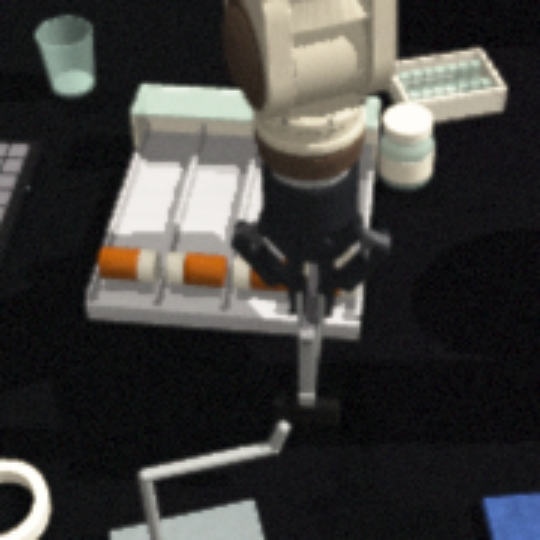

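Call:
step_arm --series '[0,0,0,0,0.1,1.5,0,0,0,0,0,0,1.5,0,0,0,0,0,0,1.5,0,0,0,0,0,0,0.8,0,0,0,0,0,0,0.4,0,0,0,0,0,0,0,0,0,0,0,0,0,0,0]'

```text
clock: 39.8
tool_pos: [0.4459, 0.1974, 0.133]
tool_rot: [2.277, 2.164, 0.001]
force: [1.1, -0.2, -2.7]
grip_width: 0.116
```

Call:
step_arm --series '[0,0,0,-0.5,0,0,0,0,0,0,-0.6,0,0,0,0,0,0,-0.8,0,0,0,0,0,0,-1,0,0,0,0,0,0,-1,0,0,0,0,0,0,-1,0,0,0,0,0,0,-1,0,0,0,0,0,0,-1,0,0,0,0,0,0,0,0,0,0]'

```text
clock: 40.7
tool_pos: [0.4421, 0.1272, 0.1327]
tool_rot: [2.279, 2.162, -0.0]
force: [-0.3, 0.5, -2.2]
grip_width: 0.118
```

```bash
python3 - <<'E'
from pad import *
print(where()); s=bot.sense(); print(s['force'],s['ft_torque'])
a=[cam(n) for n in('scene','side')]
im=[cv2.resize(a[0]['frame'][160:310,230:420],(570,450)),cv2.resize(a[1]['frame'][160:310,230:350],(360,450))]
cv2.imwrite('pics/p1.png',cv2.resize(np.hstack(im)[:,:,::-1],(800,387)))
E
```

```text
face -0.0741 lane-y -0.1040 z 0.1327 phi -3.00
[-0.2868  0.4979 -2.2329] [ 0.1085  0.0034 -0.0021]
```

View pics/p1.png

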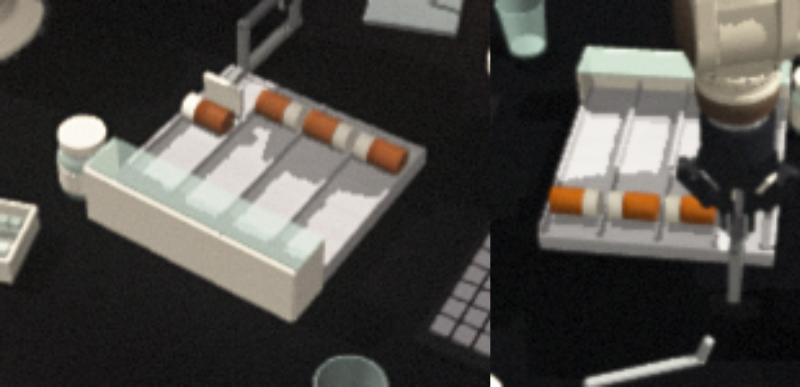

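Call:
step_arm --series '[0,0,0,-1,0,0,0,0,0,0,-1,0,0,0,0,0,0,-1,0,0,0,0,0,0,-1,0,0,0,0,0,0,-1,0,0,0,0,0,0,-1,0,0,0,0,0,0,-1,0,0,0,0,0,0,-1,0,0,0,0,0,0,-1,0,0,0,0,0,0,-1,0,0,0]'

```text
clock: 41.8
tool_pos: [0.437, 0.0277, 0.1326]
tool_rot: [2.277, 2.164, 0.0]
force: [0.0, -0.8, -2.3]
grip_width: 0.115
```

Call:
step_arm --series '[0,0,0,-1,0,0,0,0,0,0,-1,0,0,0,0,0,0,-1,0,0,0,0,0,0,-1,0,0,0,0,0,0,-1,0,0,0,0,0,0,-1,0,0,0,0,0,0,-1,0,0,0,0,0,0,-0.5,0,0,0,0,0,0,-0.2,0,0,0,0,0,0,0,0,0,0]'

```text
clock: 42.8
tool_pos: [0.4331, -0.0485, 0.1325]
tool_rot: [-2.278, -2.164, -0.0]
force: [-1.1, -0.1, -1.3]
grip_width: 0.121
```

```bash
cat > seen.py <<'E'
from pad import *
def seen():
    print(where()); s=bot.sense(); print(s['clock'],s['force'],s['ft_torque'],s['grip_width'])
    c=cam('scene'); np.save('pics/last.npy',c['frame'])
    h=cv2.cvtColor(c['frame'],cv2.COLOR_RGB2HSV); m=((h[...,0]<18)&(h[...,1]>120)&(h[...,2]>50)).astype(np.uint8); m[:170]=0;m[:,:240]=0;m[280:]=0;m[:,405:]=0
    n,l,S,ce=cv2.connectedComponentsWithStats(m)
    for i in range(1,n):
        if S[i,4]>=15:
            d=at_z(c,[ce[i]],.035)[0][:2]-TR; print('amber body area',S[i,4],'tray x %.3f y %.3f'%(d@ex,d@ey))
    sd=cam('side'); save(c,'sA'); save(sd,'sB')
if __name__=='__main__': seen()
E
python3 seen.py
```

```text
face 0.1019 lane-y -0.1037 z 0.1325 phi -2.95
42.8 [-1.1347 -0.1379 -1.2721] [0.08   0.0011 0.0167] 0.1205475235010087
amber body area 103 tray x -0.109 y -0.053
amber body area 114 tray x -0.109 y 0.017
amber body area 139 tray x -0.108 y 0.112
```

Call:
step_arm --series '[0,0,0,1.5,0,0,0,0,0,0,2.5,0,0,0,0,0,0,2,0,-2.5,0,0,0,0,3,0,-2.5,0,0,0,0,4,0,0,0,0,0,0,4,1.5,0,0,0,0,0,4,1.5,0,0,0,0,0,3.7,1.5,0,0,0,0,0,0,1.5,0,0,0,0,0,0,0.9,0,0]'

```text
clock: 43.9
tool_pos: [0.515, 0.1962, 0.182]
tool_rot: [-2.275, -2.167, 0.001]
force: [-0.2, -0.2, -1.6]
grip_width: 0.117
```

Call:
step_arm --series '[0,0,0,0,0,0,0,0,0,0,0,0,0,0,0,0,0,0,0,0,0]'

```text
clock: 44.2
tool_pos: [0.5142, 0.1942, 0.1828]
tool_rot: [-2.278, -2.163, -0.0]
force: [0.0, 0.2, -2.0]
grip_width: 0.118
```

```bash
python3 seen.py; python3 - <<'E'
from pad import *
go(-.145,-.035,.132)
c=cam('scene'); d=c['frame']
for xt,z in((.123,.031),(.095,.035),(.11,.035)):
    uv=proj(c,[[*(TR+xt*ex-.105*ey+.01*ey),z]])[0]; print(xt,uv,d[int(uv[1])-1:int(uv[1])+2,int(uv[0])-1:int(uv[0])+2].mean((0,1)))
uv=proj(c,[[*(TR+.123*ex+.035*ey),.031]])[0];print('empty seat',d[int(uv[1])-1:int(uv[1])+2,int(uv[0])-1:int(uv[0])+2].mean((0,1)))
E
```

```text
face -0.1448 lane-y -0.0355 z 0.1828 phi -2.97
44.2 [ 0.0256  0.1767 -2.0447] [ 0.0543 -0.0027 -0.0508] 0.11846344322155156
amber body area 101 tray x -0.109 y -0.054
amber body area 111 tray x -0.109 y 0.018
amber body area 138 tray x -0.109 y 0.112
turn(tool) [ 0.0004 -0.0002  0.001 ] shift before-turn axes cm [0.   0.04 5.1 ] after-turn axes [0.   0.05 5.1 ] dist 0.051
face -0.1450 lane-y -0.0355 z 0.1830 phi -2.96
0.123 [280.9078 237.9127] [171.3333 161.6667 146.5556]
0.095 [286.4758 231.5774] [179.4444 190.6667 177.7778]
0.11 [283.4717 234.4483] [202.     199.3333 182.1111]
empty seat [172.5556 163.4444 147.8889]
```

```bash
cat > seat.py <<'E'
from pad import *
c=cam('side');f=c['frame'].astype(float)
for ln in(-.105,-.035,.035,.105):
    o=[]
    for xt in(.09,.1,.11,.115,.12,.125,.13,.135):
        b=[]
        for dy in(-.02,-.01,0,.01,.02):
            uv=proj(c,[[*(TR+xt*ex+(ln+dy)*ey),.04]])[0]; q=f[int(round(uv[1])),int(round(uv[0]))]; b.append(q[0]-q[2])
        o.append(' '.join('%4d'%x for x in b))
    print(ln,*o,sep=' | ')
E
python3 seat.py
```

```text
-0.105 |   15   41   62   61   55 |   24   86   84   94   90 |   25  124  121  112  131 |   26  141  145  144  131 |   25  161  164  158  151 |   23  169  175  173  169 |   23  113  162  166  174 |   20   57   81  103  122
-0.035 |    6    5    3    3   18 |    6    6    4    2   24 |   15   14   10   21   32 |   22   23   24   21   37 |   25   22   21   23   28 |   21   23   22   24   26 |   18   20   23   21   26 |   18    8   13   15   23
0.035 |   39   34   35   37   28 |   38   34   30   27   30 |   36   35   29   26   29 |   36   34   29   33   28 |   36   31   30   33   31 |   34   33   32   36   35 |   34   37   28   29   33 |   35   33   28   32   38
0.105 |   28   28   21    4    5 |   23   24   25   12    9 |   25   25   25   24   13 |   26   25   24   26   23 |   25   24   24   24   21 |   32   19   24   24   23 |   25   11   25   21   23 |   24   23   27   20   21
```

Call:
step_arm --series '[0,0,0,0,0,1.5,0,0,0,0,0,0.1,1.5,0,0,0,0,0,0,1.2,0,0,0,0,0,0,0.6,0,0,0,0,0,0,0.2,0,0,0,0,0,0,0,0,0,0,0,-0.5,0,0,0,0,0,0,-0.6,0,0,0,0,0,0,-0.8,0,0,0,0,0,0,-1,0,0,0]'

```text
clock: 45.4
tool_pos: [0.5142, 0.1651, 0.1329]
tool_rot: [2.277, 2.164, 0.001]
force: [-0.2, 0.2, -2.0]
grip_width: 0.119
```

Call:
step_arm --series '[0,0,0,-1,0,0,0,0,0,0,-1,0,0,0,0,0,0,-1,0,0,0,0,0,0,-1,0,0,0,0,0,0,-1,0,0,0,0,0,0,-1,0,0,0,0,0,0,-1,0,0,0,0,0,0,-1,0,0,0,0,0,0,-1,0,0,0,0,0,0,-1,0,0,0]'

```text
clock: 46.4
tool_pos: [0.509, 0.0651, 0.1326]
tool_rot: [2.277, 2.164, -0.0]
force: [-0.2, -0.5, -2.6]
grip_width: 0.119
```

```bash
python3 seen.py
```

```text
face -0.0156 lane-y -0.0339 z 0.1326 phi -2.92
46.4 [-0.2425 -0.5392 -2.6111] [ 0.1507  0.0238 -0.017 ] 0.11914950004596683
amber body area 110 tray x -0.109 y 0.018
amber body area 106 tray x 0.000 y -0.053
amber body area 138 tray x -0.108 y 0.112
```

Call:
step_arm --series '[0,0,0,-1,0,0,0,0,0,0,-1,0,0,0,0,0,0,-1,0,0,0,0,0,0,-1,0,0,0,0,0,0,-1,0,0,0,0,0,0,-1,0,0,0,0,0,0,-1,0,0,0,0,0,0,-1,0,0,0,0,0,0,-1,0,0,0,0,0,0,-1,0,0,0]'

```text
clock: 47.5
tool_pos: [0.5039, -0.0348, 0.1326]
tool_rot: [2.277, 2.164, -0.0]
force: [-0.1, 1.0, -2.4]
grip_width: 0.118
```

Call:
step_arm --series '[0,0,0,-1,0,0,0,0,0,0,-0.6,0,0,0,0,0,0,-0.2,0,0,0,0,0,0,0,0,0,0]'

```text
clock: 47.9
tool_pos: [0.503, -0.0521, 0.1326]
tool_rot: [-2.278, -2.163, -0.0]
force: [0.1, -0.2, -2.5]
grip_width: 0.116
```

Call:
step_arm --series '[0,0,0,1.5,0,0,0,0,0,0,2.5,0,0,0,0,0,0,2,0,-2.5,0,0,0,0,3,0,-2.5,0,0,0,0,4,0,0,0,0,0,0,4,1.5,0,0,0,0,0,4,1.5,0,0,0,0,0,3.7,1.5,0,0,0,0,0,0,1.5,0,0,0,0,0,0,0.9,0,0]'

```text
clock: 48.9
tool_pos: [0.5847, 0.1935, 0.1819]
tool_rot: [-2.274, -2.167, 0.001]
force: [-0.3, -0.6, -1.6]
grip_width: 0.12
```

Call:
step_arm --series '[0,0,0,0,0,0,0,0,0,0,0,0,0,0,0,0,0,0,0,0,0]'

```text
clock: 49.2
tool_pos: [0.584, 0.1908, 0.1829]
tool_rot: [-2.278, -2.163, -0.0]
force: [0.8, -0.3, -1.5]
grip_width: 0.119
```

```bash
python3 seen.py; python3 seat.py; python3 -c "
from pad import *
go(-.145,.035,.132)"
```

```text
face -0.1451 lane-y 0.0344 z 0.1829 phi -2.97
49.2 [ 0.7874 -0.2747 -1.5157] [ 0.0859  0.001  -0.0009] 0.11932331580961869
amber body area 106 tray x -0.109 y 0.018
amber body area 139 tray x -0.109 y 0.112
-0.105 |   17   41   64   62   51 |   24   88   82   95   91 |   26  120  122  121  134 |   26  140  144  143  134 |   26  165  168  161  154 |   24  176  175  176  168 |   24  112  160  166  170 |   20   54   79  100  122
-0.035 |   36   62   59   25   18 |   88   83   89   50   27 |  128  123  115   60   26 |  149  142  139   60   26 |  167  164  159   63   26 |  179  177  175  153   25 |  153  159  168  144   21 |  153   83   97   81   14
0.035 |    5    4    5    6    5 |    4    4    7    5    4 |   16    9   20   21   16 |   21   23   21   25   22 |   22   23   23   25   22 |   23   21   26   22   22 |   18   20   19   23   22 |    9   12   15   12   19
0.105 |    4   26   34   32   36 |    5   28   42   37   39 |   12   23   40   35   24 |   23   23   37   26   34 |   27   25   37   20   37 |   22   22   38   20   38 |   20   21   38   20   38 |   10   13   39   26   33
turn(tool) [ 0.0004 -0.0002  0.0011] shift before-turn axes cm [-0.02  0.04  5.1 ] after-turn axes [-0.02  0.04  5.1 ] dist 0.051
face -0.1452 lane-y 0.0346 z 0.1830 phi -2.96
```

Lane 2 is seated. Lane 3:

Call:
step_arm --series '[0,0,0,0,0,1.5,0,0,0,0,0,0,1.5,0,0,0,0,0,0,1.2,0,0,0,0,0,0,0.6,0,0,0,0,0,0,0.2,0,0,0,0,0,0,0,0,0,0,0,-0.5,0,0,0,0,0,0,-0.6,0,0,0,0,0,0,-0.8,0,0,0,0,0,0,-1,0,0,0]'

```text
clock: 50.35
tool_pos: [0.5831, 0.1616, 0.1329]
tool_rot: [2.277, 2.164, 0.001]
force: [0.3, -0.3, -1.7]
grip_width: 0.119
```

Call:
step_arm --series '[0,0,0,-1,0,0,0,0,0,0,-1,0,0,0,0,0,0,-1,0,0,0,0,0,0,-1,0,0,0,0,0,0,-1,0,0,0,0,0,0,-1,0,0,0,0,0,0,-1,0,0,0,0,0,0,-1,0,0,0,0,0,0,-1,0,0,0,0,0,0,-1,0,0,0]'

```text
clock: 51.35
tool_pos: [0.5779, 0.0616, 0.1326]
tool_rot: [2.277, 2.164, -0.0]
force: [-0.7, -0.8, -1.9]
grip_width: 0.117
```

```bash
python3 seen.py
```

```text
face -0.0157 lane-y 0.0351 z 0.1326 phi -2.92
51.35 [-0.7451 -0.7604 -1.9177] [0.057  0.0083 0.0454] 0.11690526766937134
amber body area 137 tray x -0.109 y 0.112
amber body area 115 tray x -0.001 y 0.018
```

Call:
step_arm --series '[0,0,0,-1,0,0,0,0,0,0,-1,0,0,0,0,0,0,-1,0,0,0,0,0,0,-1,0,0,0,0,0,0,-1,0,0,0,0,0,0,-1,0,0,0,0,0,0,-1,0,0,0,0,0,0,-1,0,0,0,0,0,0,-1,0,0,0,0,0,0,-1,0,0,0]'

```text
clock: 52.45
tool_pos: [0.5728, -0.0383, 0.1326]
tool_rot: [-2.277, -2.164, 0.0]
force: [0.3, -0.9, -3.1]
grip_width: 0.116
```

Call:
step_arm --series '[0,0,0,-1,0,0,0,0,0,0,-0.6,0,0,0,0,0,0,-0.2,0,0,0,0,0,0,0,0,0,0]'

```text
clock: 52.85
tool_pos: [0.5719, -0.0556, 0.1326]
tool_rot: [-2.278, -2.164, -0.0]
force: [1.0, -0.5, -2.6]
grip_width: 0.12
```

Call:
step_arm --series '[0,0,0,1.5,0,0,0,0,0,0,2.5,0,0,0,0,0,0,2,0,-2.5,0,0,0,0,3,0,-2.5,0,0,0,0,4,0,0,0,0,0,0,4,1.5,0,0,0,0,0,4,1.5,0,0,0,0,0,3.7,1.5,0,0,0,0,0,0,1.5,0,0,0,0,0,0,1,0,0]'

```text
clock: 53.85
tool_pos: [0.6546, 0.1907, 0.1818]
tool_rot: [-2.274, -2.167, 0.001]
force: [-0.5, -0.4, -2.1]
grip_width: 0.123
```

Call:
step_arm --series '[0,0,0,0,0,0,0,0,0,0,0,0,0,0,0,0,0,0,0,0,0]'

```text
clock: 54.15
tool_pos: [0.6538, 0.188, 0.1827]
tool_rot: [-2.277, -2.164, 0.0]
force: [0.5, 0.8, -2.4]
grip_width: 0.121
```

```bash
python3 seen.py; python3 seat.py; python3 -c "
from pad import *
go(-.145,.105,.132)"
```

```text
face -0.1460 lane-y 0.1042 z 0.1827 phi -2.91
54.15 [ 0.4526  0.7511 -2.4239] [ 0.0499  0.0172 -0.0027] 0.12087792875892134
amber body area 131 tray x -0.108 y 0.112
-0.105 |   18   40   66   65   55 |   26   87   81   93   90 |   23  122  120  116  131 |   24  137  150  143  131 |   23  160  169  164  154 |   24  171  174  175  168 |   24  113  159  169  170 |   18   55   78  100  120
-0.035 |   36   64   59   24   16 |   85   81   98   54   25 |  131  123  116   61   26 |  153  145  139   61   22 |  171  160  157   64   25 |  179  176  174  152   25 |  152  160  165  144   21 |  152   80   94   80   15
0.035 |   62   59   53   19   16 |   85   96   89   28   24 |  125  118  133   79   25 |  150  137  136   94   27 |  169  173  155   94   27 |  180  180  174   94   26 |  162  167  168  155   25 |   79   94  103  114   18
0.105 |    4    4    5    5    3 |    7    4    8    3    7 |   12   23   20   18   15 |   21   23   24   24   23 |   27   23   24   23   25 |   23   23   26   23   23 |   20   23   20   25   23 |    9   13   15   16   17
turn(tool) [ 0.0004 -0.0002  0.0016] shift before-turn axes cm [-0.06  0.05  5.1 ] after-turn axes [-0.06  0.05  5.1 ] dist 0.051
face -0.1456 lane-y 0.1045 z 0.1830 phi -2.93
```

Call:
step_arm --series '[0,0,0,0,0.1,1.5,0,0,0,0,0,0,1.5,0,0,0,0,0,0,1.2,0,0,0,0,0,0,0.6,0,0,0,0,0,0,0.2,0,0,0,0,0,0,0,0,0,0,0,-0.5,0,0,0,0,0,0,-0.6,0,0,0,0,0,0,-0.8,0,0,0,0,0,0,-1,0,0,0]'

```text
clock: 55.3
tool_pos: [0.654, 0.158, 0.1329]
tool_rot: [2.277, 2.164, 0.001]
force: [-0.5, -0.4, -2.0]
grip_width: 0.114
```

Call:
step_arm --series '[0,0,0,-1,0,0,0,0,0,0,-1,0,0,0,0,0,0,-1,0,0,0,0,0,0,-1,0,0,0,0,0,0,-1,0,0,0,0,0,0,-1,0,0,0,0,0,0,-1,0,0,0,0,0,0,-1,0,0,0,0,0,0,-1,0,0,0,0,0,0,-1,0,0,0]'

```text
clock: 56.3
tool_pos: [0.6488, 0.058, 0.1326]
tool_rot: [2.277, 2.164, 0.0]
force: [0.3, 0.4, -2.7]
grip_width: 0.12
```

```bash
python3 seen.py
```

```text
face -0.0159 lane-y 0.1061 z 0.1326 phi -2.92
56.3 [ 0.3056  0.3837 -2.656 ] [ 0.0817 -0.0072 -0.0469] 0.1203217583837257
amber body area 147 tray x -0.001 y 0.112
```

Call:
step_arm --series '[0,0,0,-1,0,0,0,0,0,0,-1,0,0,0,0,0,0,-1,0,0,0,0,0,0,-1,0,0,0,0,0,0,-1,0,0,0,0,0,0,-1,0,0,0,0,0,0,-1,0,0,0,0,0,0,-1,0,0,0,0,0,0,-1,0,0,0,0,0,0,-1,0,0,0]'

```text
clock: 57.4
tool_pos: [0.6437, -0.0419, 0.1326]
tool_rot: [2.277, 2.164, 0.0]
force: [0.3, -0.3, -3.0]
grip_width: 0.123
```

Call:
step_arm --series '[0,0,0,-1,0,0,0,0,0,0,-0.6,0,0,0,0,0,0,-0.2,0,0,0,0,0,0,0,0,0,0]'

```text
clock: 57.8
tool_pos: [0.6428, -0.0593, 0.1326]
tool_rot: [-2.278, -2.164, -0.0]
force: [-0.2, -0.0, -1.6]
grip_width: 0.116
```

Call:
step_arm --series '[0,0,0,1.5,0,0,0,0,0,0,2.5,0,0,0,0,0,0,2,0,-2.5,0,0,0,0,3,0,-2.5,0,0,0,0,3,-2,-2.5,0,0,0,0,2,-4,-2.5,0,0,0,0,0,-4,0,0,0,0,0,0,-4,0,0,0,0,0,0,-4,0,0,0,0,0,0,0,0,0]'

```text
clock: 58.8
tool_pos: [0.4671, 0.0906, 0.2329]
tool_rot: [-2.275, -2.166, -0.001]
force: [1.4, 0.2, -1.8]
grip_width: 0.117
```

```bash
python3 seen.py; python3 seat.py; python3 - <<'E'
import cv2,numpy as np
a=cv2.imread('pics/sA.png')[100:180,350:430];b=cv2.imread('pics/sB.png')[285:375,245:335]
cv2.imwrite('pics/hk.png',np.hstack([cv2.resize(x,(400,400),interpolation=cv2.INTER_CUBIC) for x in(a,b)]))
E
```

```text
face -0.0389 lane-y -0.0771 z 0.2329 phi -2.80
58.8 [ 1.4046  0.1978 -1.8392] [ 0.0279 -0.1051  0.0767] 0.11668471254326801
-0.105 |   20   40   64    7   -1 |   26   87   70    0   -7 |   27  120   19   -2   -4 |   24  130    1   -1   -4 |   27  109    8    0   -3 |   23   50    2    1    1 |   23   28   -2   -6   31 |   19    4    0   -4   51
-0.035 |   -2    1   21   -3   -2 |   -5    1   26    3   -3 |    1   -2   23    3   -1 |    1   -2   18    3   -4 |    3   -1   11   -4   -5 |    0   -1    2   -7   -3 |   -3   -2   -1    2   -1 |   -3   -2   -1    1   -1
0.035 |   -3   22   54   19   13 |   -3   -1   61   27   24 |   -4   -2    7   54   26 |   -5    1    5   23   26 |    0   -3    0   23   25 |   11   -8   -6    3   20 |   40   -5    0   -3   15 |   39   -5   -5   -2    3
0.105 |   21   56   46   38   35 |   24   91   94   92   85 |   25   88  144  137  121 |   22   88  165  153  146 |   26   31  165  170  160 |   24   37  173  170  179 |   23   56  174  176  179 |    8   61  116  130  148
```

View pics/hk.png

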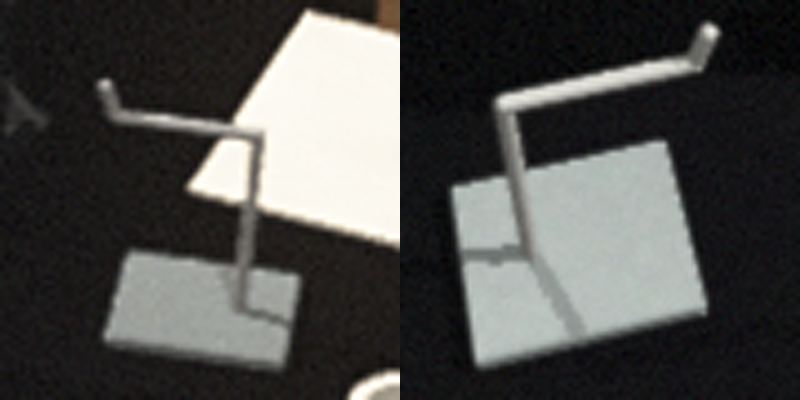

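```bash
python3 - <<'E'
from pad import *
S=cam('scene');Z=cam('side')
f=lambda p:np.array(p,float)/5+[350,100]-.4
g=lambda p:np.array(p,float)*90/400+[245,285]-.4
Q={}
for n,a,b in(('post',(258,133),(107,103)),('bend',(112,116),(298,64)),('tip',(103,83),(312,27)),('foot',(243,308),(132,255))):
    Q[n]=tri([(S,f(a)),(Z,g(b))]); print(n,Q[n],proj(S,[Q[n]])-f(a),proj(Z,[Q[n]])-g(b))
d=Q['post'][:2]-Q['bend'][:2]; yaw=np.arctan2(d[1],d[0]); e=d/np.linalg.norm(d); print('yaw',np.degrees(yaw),np.linalg.norm(d))
pp=(Q['post'][:2]+Q['foot'][:2])/2
for s in(Q['post'][:2]-.06*e,Q['bend'][:2]+.04*e): print('seat',s)
E
```

```text
post [0.56   0.3605 0.1625] [[-0.0713 -0.0095]] [[-0.1074  0.029 ]]
bend [0.4638 0.3304 0.1604] [[0.2615 0.0651]] [[ 0.3867 -0.1312]]
tip [0.4565 0.3264 0.187 ] [[0.1487 0.0392]] [[ 0.2218 -0.0767]]
foot [0.5623 0.3615 0.0132] [[-0.395  -0.0535]] [[-0.5608  0.159 ]]
yaw 17.37686556267865 0.100812154664334
seat [0.5027 0.3426]
seat [0.5019 0.3424]
```

Call:
step_arm --series '[0,0,0,0,-4,0,0,0,0,0,0,-4,0,0,0,0,0,0,-3.7,0,0,0,0,-0.12,0,0,0,0,0,0,-0.12,0,0,0,0,0,0,-0.113,0,0,0,0,0,0,0,0,0,0,0]'

```text
clock: 59.75
tool_pos: [0.3549, 0.0955, 0.2319]
tool_rot: [-1.86, -2.531, 0.0]
force: [0.0, 0.1, -1.6]
grip_width: 0.118
```

```bash
cat > hk.py <<'E'
from pad import *
HS=np.array([.5025,.3425]); hy=np.radians(17.4); he=np.array([np.cos(hy),np.sin(hy)]); hu=np.array([he[1],-he[0]])
def hgo(hx,z): 
    p=HS+hx*he-.03*hu; rows([*p,z],17.4); T=tcp(); d=T[:2,3]-HS; print('tcp',T[:3,3],'hx %.4f along u %.4f'%(d@he,d@hu),'grip',bot.sense()['grip_width'],bot.sense()['force'])
if __name__=='__main__':
    import sys; hgo(float(sys.argv[1]),float(sys.argv[2]))
E
python3 hk.py -.13 .2095
```

```text
turn(tool) [-0.0004 -0.0001 -0.0004] shift before-turn axes cm [22.16  8.46  2.24] after-turn axes [22.16  8.47  2.24] dist 0.238
tcp [0.3549 0.0955 0.2319] hx -0.2147 along u 0.1916 grip 0.11766661239467796 [ 0.016   0.0509 -1.6388]
```

Call:
step_arm --series '[0,0,0,3.7,1.4,0,0,0,0,0,3.7,1.4,0,0,0,0,0,3.7,1.4,0,0,0,0,0,3.7,1.4,0,0,0,0,0,3.7,1.4,0,0,0,0,0,3.66,1.4,0,0,0,0,0,0,0,1.2,0,0,0,0,0,0,1,0,0,0,0,0,0,0,0,0,0,0,0,0,0,0]'

```text
clock: 60.75
tool_pos: [0.3687, 0.331, 0.2099]
tool_rot: [-1.865, -2.528, 0.001]
force: [-0.3, 1.1, -1.9]
grip_width: 0.12
```

```bash
python3 hk.py -.13 .2095; python3 - <<'E'
from hk import *
# pitch check from scene+side: bar ends & beam expected positions overlay
S=cam('scene');Z=cam('side')
T=tcp(); o=T[:3,3]
u3=np.array([*hu,0]); b0=o-np.array([0,0,.006])+.02*u3  # bar centre
out=[]
for c,(x,y,w,h) in((S,(300,90,110,90)),(Z,(240,255,140,115))):
    im=cv2.resize(c['frame'][y:y+h,x:x+w],None,fx=4,fy=4,interpolation=cv2.INTER_CUBIC)[:,:,::-1].copy()
    for s,z in((.065,0),(-.065,0),(.101,-.069),(-.071,-.069),(.109,-.099),(.109,-.057)):
        p=(proj(c,[b0+s*u3+[0,0,z]])[0]-[x,y]+.5)*4; cv2.circle(im,tuple(int(v) for v in p),2,(0,0,255),-1)
    for hx,z in((-.04,.16),(.06,.16),(-.053,.187)):
        p=(proj(c,[[*(HS+hx*he),z]])[0]-[x,y]+.5)*4; cv2.circle(im,tuple(int(v) for v in p),2,(0,255,0),-1)
    out.append(cv2.resize(im,(400,400)))
cv2.imwrite('pics/ov.png',np.hstack(out))
E
```

```text
turn(tool) [-0.0004  0.0003 -0.0038] shift before-turn axes cm [0.1  0.11 0.04] after-turn axes [0.09 0.11 0.04] dist 0.002
tcp [0.3687 0.331  0.2099] hx -0.1311 along u -0.0291 grip 0.12046990840064925 [-0.2719  1.0621 -1.8869]
```

View pics/ov.png

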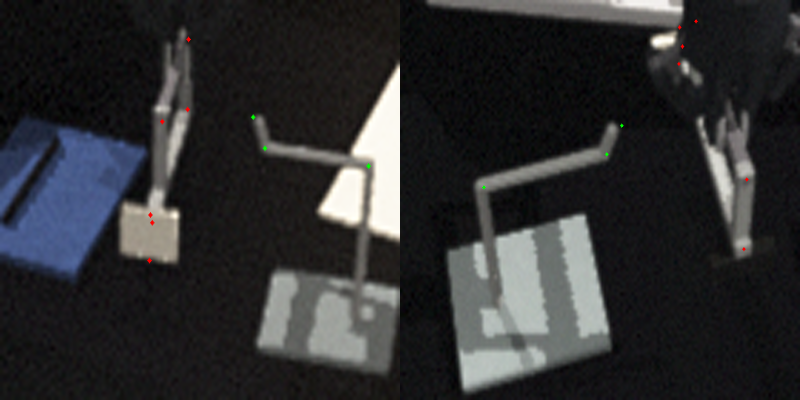

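Call:
step_arm --series '[0,0,0,0,1.5,0,0,0,0,0,0,1.5,0,0,0,0,0,0,1.5,0,0,0,0,0,0,1.5,0,0,0,0,0,0,1.5,0,0,0,0,0,0,1.5,0,0,0,0,0,0,1.5,0,0,0,0,0,0,1.5,0,0,0,0,0,0,0.6,0,0,0,0,0,0,0,0,0]'

```text
clock: 61.85
tool_pos: [0.4894, 0.3691, 0.2101]
tool_rot: [1.863, 2.529, 0.0]
force: [-0.2, -0.9, -2.8]
grip_width: 0.117
```

Call:
step_arm --series '[0,0,0,0,0,0.8,0,0,0,0,0,0,0.8,0,0,0,0,0,0,0.8,0,0,0,0,0,0,0.4,0,0,0,0,0,0,0.2,0,0,0,0,0,0,0,0,0,0,0,0,0,0,0]'

```text
clock: 62.55
tool_pos: [0.4889, 0.3695, 0.1803]
tool_rot: [1.862, 2.53, 0.001]
force: [1.3, -0.6, -1.8]
grip_width: 0.114
```

```bash
python3 hk.py -.005 .178
```

```text
turn(tool) [ 0.0004 -0.0001 -0.0017] shift before-turn axes cm [ 0.02 -0.01  0.23] after-turn axes [ 0.02 -0.01  0.23] dist 0.002
tcp [0.4889 0.3695 0.1803] hx -0.0049 along u -0.0298 grip 0.11359641728303137 [ 1.2738 -0.5541 -1.8376]
```

Call:
step_arm --series '[0,0,0,0,0,0.1,0,0,0,0,0,0,0.1,0,0,0,0,0,0,0.1,0,0,0,0,0,0,0,0]'

```text
clock: 62.95
tool_pos: [0.489, 0.3695, 0.1772]
tool_rot: [1.862, 2.53, 0.001]
force: [-0.5, 0.6, -1.1]
grip_width: 0.121
```

Call:
step_arm --series '[0,0,0,0,0,0.1,0,0,0,0,0,0,0.1,0,0,0,0,0,0,0,0]'

```text
clock: 63.25
tool_pos: [0.489, 0.3696, 0.1765]
tool_rot: [1.862, 2.53, 0.003]
force: [-2.7, 0.5, 7.9]
grip_width: 0.119
```

Call:
step_arm --series '[0,0,0,0,0,-0.1,0,0,0,0,0,0,0,0.2,0,0,0,0,0,0,0.3,0,0,0,0,0,0,0.4,0,0,0,0,0,0,0.45,0,0,0,0,0,0,0.45,0,0,0,0,0,0,0.45]' --newtons 30

```text
clock: 63.95
tool_pos: [0.4889, 0.3694, 0.1759]
tool_rot: [-1.862, -2.53, 0.0]
force: [0.3, 0.5, 0.1]
grip_width: 0.45
```

```bash
python3 hk.py -.005 .25; python3 - <<'E'
from hk import *
S=cam('scene');Z=cam('side')
for n,c in(('s',S),('z',Z)):
    save(c,'end_'+n)
    for t in('paddle','paddle_bar'):
        for d in bot.cut_out(t,c)[:1]: print(n,t,round(d['score'],2),d['extent'])
    b=np.array([*HS,.171])-.01*np.array([*hu,0])*1
    u3=np.array([*hu,0]); print('expected',[proj(c,[b+u3*s+[0,0,z]])[0].round(1).tolist() for s,z in((.065,0),(-.065,0),(.109,-.099),(-.07,-.099))])
E
```

```text
turn(tool) [-0.0001  0.0001 -0.0017] shift before-turn axes cm [ 0.02 -0.01 -7.41] after-turn axes [ 0.03 -0.   -7.41] dist 0.074
tcp [0.4889 0.3694 0.1759] hx -0.0050 along u -0.0297 grip 0.45019967750962814 [0.2617 0.4504 0.053 ]
s paddle 0.74 [371.0, 107.8, 22.6, 53.3]
s paddle_bar 0.83 [374.3, 115.2, 17.1, 44.9]
expected [[381.7, 130.2], [387.0, 111.0], [377.7, 161.3], [385.1, 133.5]]
z paddle 0.64 [294.9, 300.8, 19.4, 57.8]
z paddle_bar 0.95 [292.0, 300.6, 23.9, 57.8]
expected [[290.0, 280.9], [301.4, 328.9], [289.4, 291.2], [303.9, 354.0]]
```

Paddle hangs, with no load on the tool. Now lift the fingers straight up and withdraw.

Call:
step_arm --series '[0,0,0,0,0,-1,0.45,0,0,0,0,0,-2,0.45,0,0,0,0,0,-3,0.45,0,0,0,0,0,-4,0.45,0,0,0,0,0,-4,0.45,0,0,0,-3,-3,0,0.45,0,0,0,-4,-3,0,0.45,0,0,0,-4,-3,0,0.45,0,0,0,-4,-3,0,0.45,0,0,0,0,0,0,0.45]'

```text
clock: 65.25
tool_pos: [0.4171, 0.1867, 0.3183]
tool_rot: [1.865, 2.526, 0.003]
force: [0.7, 0.9, 0.9]
grip_width: 0.445
```

Call:
step_arm --series '[0,0,0,-4,-3,0,0.45,0,0,0,-4,-3,0,0.45,0,0,0,0,0,0,0.45,0,0,0,0,0,0,0.45,0,0,0,0,0,0,0.45,0,0,0,0,0,0,0.45,0,0,0,0,0,0,0.45,0,0,0,0,0,0,0.45]'

```text
clock: 66.05
tool_pos: [0.3856, 0.0969, 0.3157]
tool_rot: [-1.86, -2.531, 0.001]
force: [-0.3, -0.3, -0.8]
grip_width: 0.451
```

```bash
python3 seat.py; python3 - <<'E'
from hk import *
print(tcp()[:3,3],bot.sense()['force'])
S=cam('scene');Z=cam('side'); W=cam('wrist')
for n,c in(('s',S),('z',Z)):
    for t in('paddle','paddle_bar','jar'):
        for d in bot.cut_out(t,c)[:1]: print(n,t,round(d['score'],2),d['extent'])
    u3=np.array([*hu,0]); b=np.array([*(HS-.005*he),.171])-.01*u3; e3=np.array([*he,0])
    # model silhouette extent: bar, blade, foot corners
    P=[b+u3*s+e3*w+[0,0,z] for s,w,z in((.065,.006,.006),(.065,-.006,.006),(-.065,.006,.006),(-.065,-.006,.006),(.109,.027,-.099),(.109,-.027,-.099),(.109,.027,-.057),(.109,-.027,-.057),(-.072,.027,-.099),(-.072,-.027,-.099))]
    q=proj(c,P); print('model extent',q.min(0).round(),(q.max(0)-q.min(0)).round(), 'ends',q[[0,2,4,8]].round().tolist())
    m=c['frame'].max(2)
    # blade white pixels
    x0,y0=(q.min(0)-8).astype(int);x1,y1=(q.max(0)+8).astype(int)
    w=(c['frame'].min(2)[y0:y1,x0:x1]>150); 
    k=cv2.connectedComponentsWithStats(w.astype(np.uint8)); print('bright',[(s[:4]+[x0,y0,0,0]).tolist()+[int(s[4])] for s in k[2][1:] if s[4]>25])
E
```

```text
-0.105 |   16   40   65   61   54 |   25   82   84   92   90 |   26  122  122  115  137 |   23  143  147  142  137 |   16  164  164  159  154 |    8  168  170  172  165 |    8   66  161  170  171 |    6   16   83  101  119
-0.035 |   37   64   60   26   18 |   87   88   88   53   25 |  133  120  117   61   24 |  154  147  138   61   25 |  172  157  156   64   26 |  176  175  170  152   24 |  153  157  166  147   24 |  153   83   95   80   16
0.035 |   65   57   55   24   12 |   83   95   92   30   25 |  124  117  129   82   26 |  153  144  137   96   26 |  168  163  158   96   26 |  182  175  175   97   27 |  160  165  170  157   23 |   80   95  104  117   18
0.105 |   25   62   48   35   32 |   25   84   93   88   80 |   25   91  136  134  126 |   27   91  160  152  146 |   28   32  160  168  162 |   24   42  173  168  175 |   21   58  177  175  175 |   10   56  115  125  147
[0.3856 0.0968 0.3158] [-0.1307  0.0117  0.151 ]
s paddle 0.74 [370.4, 109.0, 21.6, 51.1]
s paddle_bar 0.97 [371.7, 113.2, 17.6, 48.4]
s jar 0.91 [250.8, 206.6, 19.8, 32.3]
model extent [368. 109.] [23. 53.] ends [[382.0, 129.0], [387.0, 110.0], [384.0, 162.0], [391.0, 134.0]]
bright [[388, 128, 11, 12, 91], [370, 145, 15, 7, 49], [377, 152, 22, 18, 229]]
z paddle 0.75 [279.3, 279.5, 40.7, 80.1]
z paddle_bar 0.83 [280.6, 279.8, 36.1, 75.3]
z jar 0.8 [344.3, 184.9, 18.9, 25.8]
model extent [280. 278.] [38. 79.] ends [[289.0, 279.0], [301.0, 327.0], [281.0, 293.0], [295.0, 357.0]]
bright [[280, 279, 22, 16, 150], [295, 295, 15, 9, 50], [271, 302, 19, 7, 64], [272, 305, 36, 55, 897], [271, 344, 12, 19, 150]]
```

```bash
python3 -c "
from h import *
c=cam('side');print([d['extent'] for d in bot.cut_out('paddle',c)[:1]]);print(bot.hand_in())"
```

```text
[[280.1, 279.2, 40.4, 79.2]]
the job is handed in; nothing more can be done
None
```

All four amber vials are seated under the roof, the paddle hangs on the hook, and I handed the job in at about 66 s. `hand_in` gives no verdict, so this rests on my own last checks.

- **Vials:** I laid each one crosswise in the entry end of its own lane, then rolled it home with the paddle at about 0.1 m/s. In the side camera's last picture, amber shows in all four seats at tray x of about 0.12 to 0.13 m. I checked this by pixel colour through the clear roof. Seat height and exact x were not measured separately.
- **Paddle:** it hangs level and released. In both fixed cameras its outline matches a model of it hanging to within about 2 pixels, and two looks in a row show it barely moving. The gripper had no load on it when I backed away.
- **Jar:** its outline in both cameras is where it was at the start, to within a few pixels.
- **Disagreements:**
  - The vial network found no vials in the wrist picture, so I located them by colour and shape.
  - One wrist view put the paddle's bar about 5 mm off; I corrected that from a closer view before gripping.
  - The second vial met a sideways force of about 6 N as it was set in its lane, but it lay correctly afterwards.

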